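# Refit the fuse base and cover it

## Task

Refit this fuse box: pick out the three fuse links and lay each one home in the holder of its own length, with both blades down in the brass forks. Only when all three are in, set the black cover squarely down over the base so that it rests on the base's flange all round. Leave the torch and the meter where they lie.

Things in the scene. Friction and masses are not known exactly. Their poses are not given: they have to be found in the camera images.
- fuse_short: the shortest loose fuse link: ivory barrel with brass caps, 24 mm thick, 32 mm long; at each end a flat level brass blade, 14 mm wide, 3 thick, 17 long; 66 mm in all. Small feet stop it rolling. Grip across mid-barrel. Origin: middle of its underside (barrel axis 12 mm up, blade undersides 10.5 mm up); y along its length, z up; same after a half turn
- fuse_middle: the middle-sized loose fuse link: ivory barrel with brass caps, 28 mm thick, 58 mm long; at each end a flat level brass blade, 14 mm wide, 3 thick, 17 long; 92 mm in all. Small feet stop it rolling. Grip across mid-barrel. Origin: middle of its underside (barrel axis 14 mm up, blade undersides 12.5 mm up); y along its length, z up; same after a half turn
- fuse_long: the longest loose fuse link: ivory barrel with brass caps, 32 mm thick, 84 mm long; at each end a flat level brass blade, 14 mm wide, 3 thick, 17 long; 118 mm in all. Small feet stop it rolling. Grip across mid-barrel. Origin: middle of its underside (barrel axis 16 mm up, blade undersides 14.5 mm up); y along its length, z up; same after a half turn
- holder_short: the shortest fixed holder on the base: grey strip 40 mm wide, a brass fork at each end, 45 mm between the forks' inner faces; a fork: seat 20 mm up between cheeks 18 mm apart, flared to 32 at the top, 35 mm up. Origin: middle of underside; y lengthwise, z up. Fuse home: y along this y, its origin 9.5 mm above this, play 2 mm sideways, 6 mm lengthwise
- holder_middle: the middle-sized fixed holder on the base: grey strip 40 mm wide, a brass fork at each end, 71 mm between the forks' inner faces; a fork: seat 20 mm up between cheeks 18 mm apart, flared to 32 at the top, 35 mm up. Origin: middle of underside; y lengthwise, z up. Fuse home: y along this y, its origin 7.5 mm above this, play 2 mm sideways, 6 mm lengthwise
- holder_long: the longest fixed holder on the base: grey strip 40 mm wide, a brass fork at each end, 97 mm between the forks' inner faces; a fork: seat 20 mm up between cheeks 18 mm apart, flared to 32 at the top, 35 mm up. Origin: middle of underside; y lengthwise, z up. Fuse home: y along this y, its origin 5.5 mm above this, play 2 mm sideways, 6 mm lengthwise
- fuse_base: fixed black base: flange 180 x 220 mm, 5 thick, with a plinth 134 x 176 mm (top 12.5 mm up) carrying the three holders 60 mm apart along y, in any order. Origin: middle of its underside on the bench; y along its long side, z up. Cover home: over the plinth on the flange, its origin 5 mm above this, its y along this y (either way), play about 8 mm
- cover: loose black cover: empty box, open side down, 156 x 198 mm outside, walls 3 mm, roof 62 mm high, 0.3 kg. On the roof's middle a grey grip bar, 18 mm thick (x), 84 long (y), from 62 to 88 mm above the cover's lower edge. Origin: middle of its lower edge's plane; y along its long side, z up
- torch: black pocket torch, 33 x 122 x 29 mm, loose, lying among the fuses; not to be disturbed. Origin: middle of its underside, y along its length.
- multimeter: hand-held meter with yellow sides, 155 x 78 x 55 mm, loose; not to be disturbed. Origin: middle of its underside, x along its length.
Things that resemble listed ones, but are neither listed nor needed, are in the scene too. What is shaped like the fuse_middle but orange or red is not meant. What is shaped like the fuse_long but pink is not meant.

How it is judged:
By the outcome, as a careful person would: the job done as asked, in the order asked, and still so for the second after the job is handed in, with the robot touching nothing.
It also fails if it takes over 109 s, if anything falls off the work surface, if the arm or the gripper's body presses on something with over 40 N, if the wrist force passes 120 N, or if a joint passes its speed limit or range.

## Robot

A 6-joint arm with a two-finger parallel gripper is mounted at the origin on the work surface; the furniture and walls round the work are solid. World frame = base frame: x ahead of the robot, y to its left, z up, the work surface at z = 0. Lengths are in m, angles in degrees, forces in N, time in s.
With the tool pointing down it reaches from about 0.25 to 0.725 m from the base axis. Payload 4 kg.
Tool frame: the origin (TCP) lies at the centre of the arm's flange, where the gripper is bolted on; the fingertips stand 173 mm ahead of it and the grasp point (between the pads) lies 155 mm ahead of it; z points along the fingers, y is the line along which they close (so a half turn about z gives the same grasp; the last joint's range is limited). The gripper opens to 85 mm and grips with 20 to 120 N. Pads are 22 mm wide; open, the fingers measure 114 mm over their backs; the gripper's body (76 mm by 85 mm) begins 54 mm behind the grasp point. The pads swing forward as they close: fully open they stand 13 mm farther back than shut.
Start: joints at [73.281, 13.785, 0.286, 76.501, 0, 90], TCP at [0.144, 0.479, 0.405] pointing down, gripper open.
Joint ranges: [-155.79, 155.79], [-60.16, 107.12], [-62.33, 73.08], [-114, 123.19], [-81.49, 82.49], [-180, 180]. Speed limits (degrees/s): [159.86, 159.86, 180, 180, 180, 180].

## Interface

Orientations are given as a 3x3 rotation matrix whose columns are the frame's x, y, z axes.
In Python, from bench import monitor, cams, r, look_for, outline_of gives the robot as it stands.
- The arm moves only by the tool carry_out, never from a script. Its argument "motion" is a list of rows, each a list of 6 numbers: the shift along the tool's x, y, z scaled (see below), then the turn, a rotation vector about the tool's x, y, z scaled (see below). A call has exactly 8 rows; each row shifts and turns the commanded pose from where the row before left it, along the tool's axes as they then stand; what a row does not reach is not made up. The controller multiplies each number of a shift by 50 mm and each number of a turn by 4 degrees. A row lasts 1/8 s, in which the tool goes at most 62.5 mm and 10.7 degrees, less where a joint would pass 70% of its speed; a pose out of reach is approached as far as the arm can. A call with a number of a shift or a turn outside -1 to 1 is refused whole. A call with a gripper value outside its range is refused whole. "hand" is the opening, from -1 (shut) to 1 (fully open), set as the call begins (left out, the last holds). The fingers move at their own pace and stop on an object; "force" is the grip in N (left out, the last holds). Time passes only in rows, so rows that do not move let the fingers close, or fill a call up. It gives the time, the measured TCP pose, the force, the opening and the grip force at its end, in the units of the state.
- monitor.get_obs(): the state, without advancing time (a new reading comes with each control period).
- cams.read_camera(name): name is "scene" or "top" or "wrist"; returns (picture, depth): 420x560x3 uint8, red, green, blue; 420x560 float32, m along the optical axis (not along the pixel's ray), 0 where there is no reading.
- cams.camera_info(name): a dict with "K" (3x3 intrinsics, pixels), "dist_coeffs" ([k1, k2, p1, p2, k3] as OpenCV has them; the pictures are not rectified), "world_from_camera" (4x4, takes a point from camera to world coordinates). Camera axes: x right, y down, z forward; pixel columns grow to the right and rows downward; lengths in m; the calibration is good to about 2 mm. A picture is of the moment at which its call begins: read the wrist's pose just before it. camera_info takes no time and is no camera call; for the wrist camera it gives the pose at the moment of the call.
- r.sign_off(): hands the job in; it is judged then, once.
Trained networks look in the newest picture that a camera, given by its name, has taken for a name from the list of things; names that differ only in an ending like _2 or _b are one class to them, and where a whole thing is asked for, a point or a joint stands for the part that bears it (a point fixed in the world has none). Each returns a list of dicts, best first, with "score" (0 to 1); they miss things now and then, are a little off and sometimes report something else, mostly with a low value. They report only what shows in the picture. A call takes as long as a camera call. They do not tell look-alikes from the thing itself.
- look_for(camera, label): "centre" ([row, column] in pixels, amid what is visible of it).
- outline_of(camera, label): "region" (420x560 bool, what is visible of it) and "centre" ([row, column] in pixels, amid what is visible of it).
The state is a dict: "time_s": time; "q": joint angles; "joint_vel": joint speeds; "effort": joint torques, N m; "tool_pos": TCP position; "tool_rot": TCP orientation; "wrist_force": force on the tool from outside, world axes, zero at the start; "wrist_torque": the same for the moment, N m; "finger_gap": finger opening in m; "gripper_force": force on a finger pad.
Only numpy, scipy, OpenCV 4.12 (cv2) and the standard library are available. Lean on these libraries where they do the work, as an engineer would, in place of code of your own. Each camera call takes 0.05 s, during which the arm holds its last target. There are 200 camera calls.

## Working session

There is one attempt and no reset: what is moved stays moved. The work goes in short steps, Python scripts to look and compute and a tool call to move; the robot and the scene stay as the last step left them, time stands still between calls to the robot, and variables do not carry over. Pictures are saved under pics/ and viewed, at most 14 in all, crops included, and the job is handed in when it is done.

Besides the shell and the picture viewer there is one more tool, called after ">>>" by a JSON object that holds its "method" and its "body", one argument or row to a line. carry_out: Moves the arm, as the interface text tells. Shifts and turns lie within -1 to 1; 1 stands for 50 mm of shift or 4 degrees of turn. Its arguments: {"type":"object","properties":{"motion":{"type":"array"},"hand":{"type":"number"},"force":{"type":"number"}},"required":["motion"]}

```bash
mkdir -p pics; ls
cat > h.py <<'E'
import numpy as np, cv2, sys
from bench import monitor, cams, r, look_for, outline_of
def cap(n):
    info=cams.camera_info(n); im,d=cams.read_camera(n); return im,d,info
def cloud(d,info):
    K=np.array(info["K"]);D=np.array(info["dist_coeffs"],float);T=np.array(info["world_from_camera"])
    h,w=d.shape;v,u=np.mgrid[:h,:w]
    p=cv2.undistortPoints(np.stack([u.ravel(),v.ravel()],1).astype(np.float64)[:,None],K,D)[:,0].reshape(h,w,2)
    P=np.dstack([p[...,0]*d,p[...,1]*d,d])@T[:3,:3].T+T[:3,3]
    P[d<=0]=np.nan
    return P
E
python3 - <<'E'
from h import *
o=monitor.get_obs();print({k:np.round(v,3).tolist() for k,v in o.items()})
for n in("top","scene"):
    im,d,info=cap(n);cv2.imwrite(f"pics/{n}0.png",cv2.resize(im[:,:,::-1],(800,600)));np.savez(n+"0.npz",im=im,d=d)
    print(n,np.round(info["world_from_camera"],3).tolist(),np.round(info["K"],1).tolist())
    P=cloud(d,info);np.save(n+"P.npy",P)
    for l in("fuse_short","fuse_middle","fuse_long","holder_short","holder_middle","holder_long","fuse_base","cover","torch","multimeter"):
        for x in outline_of(n,l)[:4]:
            m=x["region"];c=cv2.minAreaRect(np.argwhere(m).astype(np.float32));q=P[m];print(n,l,round(x["score"],2),np.round(x["centre"]),np.round(np.nanmedian(q,0),3),np.round(np.nanmax(q[:,2]),3),im[m].mean(0).round())
E
```

```text
pics
{'time_s': 0.0, 'q': [73.283, 13.834, 0.212, 76.502, 0.0, 90.001], 'joint_vel': [0.072, 0.027, 0.055, 0.003, 0.012, 0.025], 'effort': [0.0, -37.232, 25.241, 0.017, 0.0, 0.0], 'tool_pos': [0.144, 0.479, 0.404], 'tool_rot': [[-0.958, 0.288, -0.001], [0.288, 0.958, -0.002], [0.0, -0.002, -1.0]], 'wrist_force': [-0.951, -0.05, 0.823], 'wrist_torque': [0.03, -0.025, 0.018], 'gripper_force': 0.0, 'finger_gap': 0.085}
top [[0.022, -0.996, 0.089, 0.414], [-1.0, -0.024, -0.02, -0.029], [0.022, -0.089, -0.996, 0.992], [0.0, 0.0, 0.0, 1.0]] [[385.0, 0.0, 278.0], [0.0, 385.0, 209.6], [0.0, 0.0, 1.0]]
top fuse_short 0.45 [235. 262.] [ 0.438 -0.01   0.017] 0.026 [146. 125.  78.]
top fuse_middle 0.61 [262. 292.] [ 0.367 -0.087  0.023] 0.03 [150.  33.  29.]
top fuse_middle 0.58 [108. 304.] [ 0.766 -0.111  0.023] 0.031 [164.  84.  16.]
top fuse_long 0.59 [310. 355.] [ 0.256 -0.245  0.027] 0.035 [166.  94. 115.]
top fuse_long 0.58 [246. 179.] [0.405 0.195 0.027] 0.034 [143. 130. 102.]
top fuse_long 0.32 [162. 200.] [0.634 0.161 0.006] 0.052 [64. 63. 63.]
top holder_short 0.85 [155. 218.] [0.644 0
[... 1041 characters left out ...]
178.  35.  31.]
scene fuse_middle 0.52 [214. 328.] [ 0.645 -0.094  0.021] 0.029 [174. 152. 112.]
scene fuse_long 0.64 [202. 170.] [0.399 0.181 0.026] 0.033 [183. 164. 131.]
scene holder_short 0.59 [175. 264.] [0.647 0.112 0.018] 0.048 [107.  98.  82.]
scene holder_middle 0.75 [161. 236.] [0.652 0.235 0.016] 0.047 [107.  99.  85.]
scene holder_long 0.58 [170. 243.] [0.644 0.176 0.016] 0.047 [112. 105.  94.]
scene fuse_base 0.8 [178. 249.] [0.599 0.136 0.004] 0.047 [45. 45. 45.]
scene cover 0.58 [291. 355.] [ 0.457 -0.31   0.06 ] 0.089 [34. 34. 34.]
scene torch 0.58 [230. 300.] [ 0.554 -0.093  0.022] 0.03 [60. 59. 58.]
scene multimeter 0.8 [220. 410.] [ 0.728 -0.264  0.037] 0.057 [75. 69. 54.]
```

View pics/top0.png

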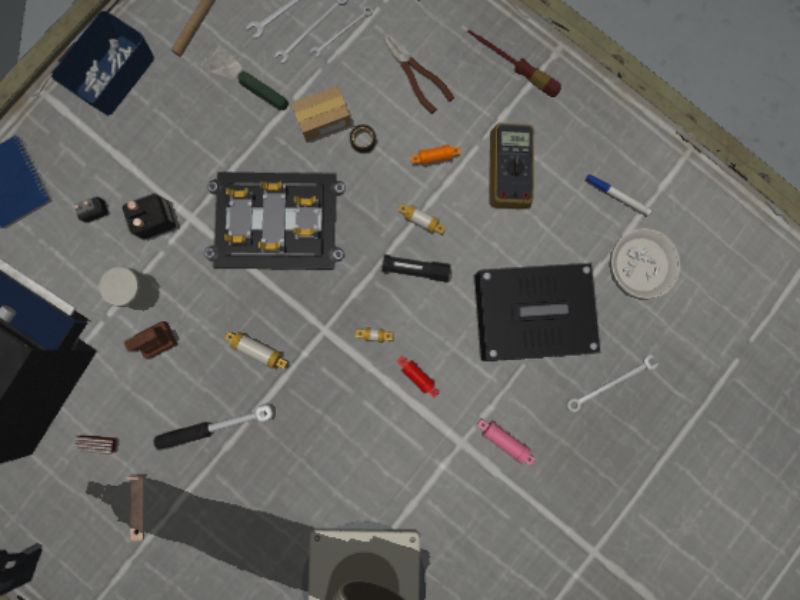

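View pics/scene0.png

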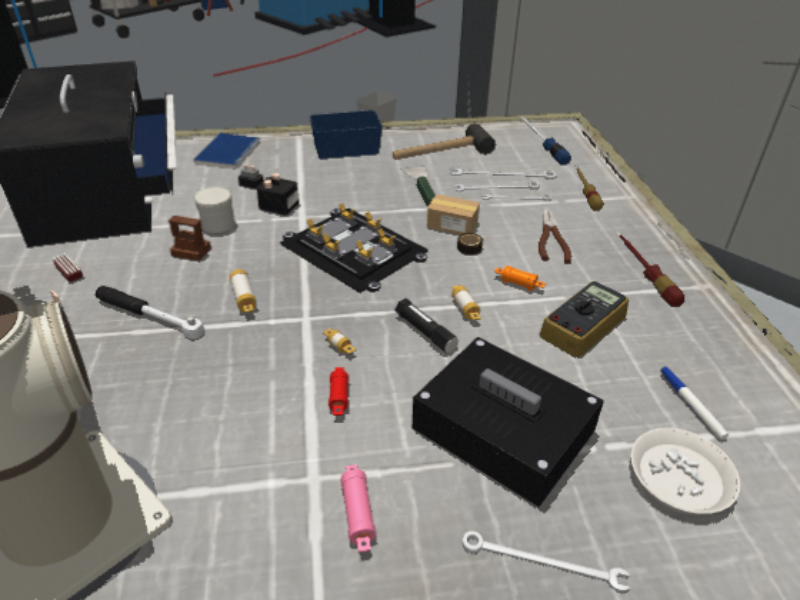

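The top view shows the base at (275,220) and the ivory links: long (256,350), short (375,335), middle (421,220). The cover is at (538,312) and the torch at (416,268). The holders, left to right, are middle, long, short. The scene view agrees.

```bash
cat >> h.py <<'E'
def rectfit(pts):
    c,(w,h),a=cv2.minAreaRect((pts[:,:2]*1000).astype(np.float32))
    B=cv2.boxPoints((c,(w,h),a));e1=B[1]-B[0];e2=B[2]-B[1]
    e=e1 if np.linalg.norm(e1)>np.linalg.norm(e2) else e2
    return np.round(c,1),np.round(sorted((w,h)),1),round(float(np.degrees(np.arctan2(e[1],e[0]))%180),1)
def near(P,c,rad,zlo,zhi):
    m=(np.hypot(P[...,0]-c[0],P[...,1]-c[1])<rad)&(P[...,2]>zlo)&(P[...,2]<zhi); return P[m],m
def plan(goal,yaw,n,pos=None,rot=None):
    """rows to reach TCP goal (m) with tool x axis at world yaw (deg, mod 180), pointing down, in n equal rows"""
    from scipy.spatial.transform import Rotation as Ro
    o=monitor.get_obs();p=np.array(o["tool_pos"] if pos is None else pos);Rm=np.array(o["tool_rot"] if rot is None else rot)
    cur=np.degrees(np.arctan2(Rm[1,0],Rm[0,0]));a=np.radians(yaw)
    cands=[]
    for k in (0,180):
        b=a+np.radians(k);x=np.array([np.cos(b),np.sin(b),0]);z=np.array([0,0,-1.])
        G=np.stack([x,np.cross(z,x),z],1);rv=Ro.from_matrix(Rm.T@G).as_rotvec(degrees=True);cands.append((np.linalg.norm(rv),rv))
    rv=min(cands,key=lambda t:t[0])[1]
    rows=[];d=(np.array(goal)-p)/n;C=Rm
    for i in range(n):
        rows.append(np.r_[C.T@d/0.05,rv/n/4]);C=C@Ro.from_rotvec(rv/n,degrees=True).as_matrix()
    rows=np.round(rows,3);print("max",np.abs(rows).max(),"step mm",np.linalg.norm(d)*1000,"q6",round(float(o['q'][5]),1),"rv",rv.round(1))
    for x in rows: print(str(x.tolist())+",")
E
python3 - <<'E'
from h import *
P=np.load("topP.npy");im=np.load("top0.npz")["im"]
for n,c,rad in(("short",(.438,-.01),.045),("middle",(.645,-.094),.055),("long",(.405,.195),.07),("torch",(.558,-.083),.07)):
    q,m=near(P,c,rad,.008,.05)
    print(n,rectfit(q),len(q)); 
q,m=near(P,(.481,-.283),.16,.05,.075);print("cover roof",rectfit(q),np.median(q[:,2]))
q,m=near(P,(.481,-.283),.08,.08,.1);print("bar",rectfit(q),np.median(q[:,2]))
q,m=near(P,(.64,.177),.16,.022,.06);print("forks",rectfit(q))
q,m=near(P,(.64,.177),.15,.003,.06);print("base",rectfit(q))
o=monitor.get_obs();W=cams.camera_info("wrist");T=np.eye(4);T[:3,:3]=o["tool_rot"];T[:3,3]=o["tool_pos"]
print(np.round(np.linalg.inv(T)@W["world_from_camera"],3).tolist(),np.round(W["K"],0).tolist())
plan((.44,.10,.405),90,8)
E
```

```text
short (array([438.3,  -9.6]), array([23.4, 65.8]), 86.1) 186
middle (array([650.1, -87.5]), array([25.7, 90.6]), 63.1) 298
long (array([406. , 199.9]), array([ 31.5, 118.6]), 65.0) 488
torch (array([559.7, -80.8]), array([ 33.1, 119.5]), 82.7) 531
cover roof (array([ 483. , -291.3]), array([158.3, 198.9]), 95.1) 0.06154630747451939
bar (array([ 483.6, -291.1]), array([18.5, 82.5]), 95.2) 0.08669766751795949
forks (array([642.3, 178.6]), array([119.2, 157.7]), 91.9)
base (array([647.5, 175.5]), array([263.6, 284. ]), 108.7)
[[-0.0, -0.957, -0.291, 0.075], [1.0, -0.0, -0.0, -0.0], [0.0, -0.291, 0.957, 0.03], [0.0, 0.0, 0.0, 1.0]] [[342.0, 0.0, 280.0], [0.0, 342.0, 210.0], [0.0, 0.0, 1.0]]
max 2.29 step mm 60.11200518339058 q6 90.0 rv [ 0.  -0.  73.3]
[-0.982, -0.694, -0.001, 0.0, -0.0, 2.29],
[-1.08, -0.529, -0.001, 0.0, -0.0, 2.29],
[-1.15, -0.35, -0.001, 0.0, -0.0, 2.29],
[-1.191, -0.163, -0.001, 0.0, -0.0, 2.29],
[-1.202, 0.029, -0.001, 0.0, -0.0, 2.29],
[-1.182, 0.22, -0.001, 0.0, -0.0, 2.29],
[-1.132, 0.405, -0.001, 0.0, -0.0, 2.29],
[-1.053, 0.58, -0.001, 0.0, -0.0, 2.29],
```

Run:
```python
from h import *
for n in("topP.npy","sceneP.npy"):
    P=np.load(n);q=P[np.isfinite(P[...,2])]
    for zl in(.06,.12,.2):
        m=(q[:,2]>zl)&(q[:,2]<.4)&(q[:,1]>.25)&(q[:,0]>.1)&(q[:,0]<.75)&(q[:,1]<.6)
        print(n,zl,m.sum(),q[m].min(0) if m.any() else'',q[m].max(0) if m.any() else '')
plan((.60,.178,.405),182,10)
```

```text
topP.npy 0.06 6481 [0.11003144 0.35345384 0.06002371] [0.65650714 0.59993921 0.34745688]
topP.npy 0.12 3069 [0.11003144 0.40262616 0.12015937] [0.54232902 0.5993232  0.34745688]
topP.npy 0.2 1226 [0.11003144 0.40262616 0.2000065 ] [0.42962873 0.53490009 0.34745688]
sceneP.npy 0.06 6970 [0.20882601 0.35503948 0.06004232] [0.65859822 0.59999944 0.20449278]
sceneP.npy 0.12 4035 [0.21020624 0.46278289 0.1200027 ] [0.5391655  0.59999944 0.20449278]
sceneP.npy 0.2 1053 [0.22774833 0.48426944 0.20001559] [0.46835609 0.59990934 0.20449278]
max 1.047 step mm 54.64557854555857 q6 90.0 rv [  0.   -0.  -18.7]
[-1.047, -0.314, -0.001, 0.0, -0.0, -0.468],
[-1.036, -0.348, -0.001, 0.0, -0.0, -0.468],
[-1.024, -0.382, -0.001, 0.0, -0.0, -0.468],
[-1.011, -0.415, -0.001, 0.0, -0.0, -0.468],
[-0.997, -0.448, -0.001, 0.0, -0.0, -0.468],
[-0.982, -0.48, -0.001, 0.0, -0.0, -0.468],
[-0.966, -0.512, -0.001, 0.0, -0.0, -0.468],
[-0.948, -0.543, -0.001, 0.0, -0.0, -0.468],
[-0.93, -0.574, -0.001, 0.0, -0.0, -0.468],
[-0.911, -0.604, -0.001, 0.0, -0.0, -0.468],
```

>>> {"method": "carry_out", "body": {
  "motion": [
    [-0.95,-0.3,0,0,0,-0.5],
    [-0.95,-0.33,0,0,0,-0.5],
    [-0.95,-0.36,0,0,0,-0.5],
    [-0.95,-0.4,0,0,0,-0.5],
    [-0.95,-0.43,0,0,0,-0.5],
    [-0.95,-0.46,0,0,0,-0.5],
    [-0.95,-0.5,0,0,0,-0.5],
    [-0.95,-0.53,0,0,0,-0.5]
  ],
  "hand": 0
}}

```text
time_s: 2.1
tool_pos: [0.4931, 0.2508, 0.4048]
tool_rot: [[-1.0, 0.011, 0.0], [0.011, 1.0, 0.0], [-0.0, 0.0, -1.0]]
wrist_force: [0.1, 0.8, 0.2]
finger_gap: 0.043
gripper_force: 0.0
```

```bash
python3 -c "
from h import *
plan((.60,.178,.405),182,7)"
```

```text
max 0.308 step mm 18.47588791339283 q6 27.6 rv [ 0.   0.  -2.7]
[-0.308, -0.204, -0.0, 0.001, 0.001, -0.095],
[-0.306, -0.206, -0.0, 0.001, 0.001, -0.095],
[-0.305, -0.208, -0.0, 0.001, 0.001, -0.095],
[-0.304, -0.21, -0.0, 0.001, 0.001, -0.095],
[-0.302, -0.212, -0.0, 0.001, 0.001, -0.095],
[-0.301, -0.214, -0.0, 0.001, 0.001, -0.095],
[-0.299, -0.216, -0.0, 0.001, 0.001, -0.095],
```

>>> {"method": "carry_out", "body": {
  "motion": [
    [-0.5,-0.4,0,0,0,-0.2],
    [-0.5,-0.4,0,0,0,-0.2],
    [-0.5,-0.3,0,0,0,-0.2],
    [-0.4,-0.2,0,0,0,-0.05],
    [-0.2,-0.15,0,0,0,0],
    [0,0,0,0,0,0],
    [0,0,0,0,0,0],
    [0,0,0,0,0,0]
  ]
}}

```text
time_s: 3.1
tool_pos: [0.5966, 0.181, 0.405]
tool_rot: [[-0.999, -0.034, 0.0], [-0.034, 0.999, 0.0], [-0.0, 0.0, -1.0]]
wrist_force: [0.3, -0.1, 0.5]
finger_gap: 0.0431
gripper_force: 0.0
```

Run:
```python
from h import *
im,d,info=cap("wrist");cv2.imwrite("pics/w1.png",cv2.resize(im[:,:,::-1],(800,600)));np.savez("w1.npz",im=im,d=d,T=info["world_from_camera"])
P=cloud(d,info);np.save("w1P.npy",P)
for l in("holder_short","holder_middle","holder_long","fuse_base"):
    for x in outline_of("wrist",l)[:2]:
        q=P[x["region"]];q=q[np.isfinite(q[:,2])];print(l,round(x["score"],2),rectfit(q[(q[:,2]>.002)]),np.percentile(q[:,2],[5,50,95]).round(4))
q,m=near(P,(.642,.178),.13,.038,.06);print("forks",rectfit(q),q[:,2].max())
n,lab=cv2.connectedComponents(m.astype(np.uint8))
for i in range(1,n):
    s=P[lab==i]
    if len(s)>15: print(len(s),rectfit(s),np.median(s[:,2]).round(4))
q,m=near(P,(.642,.178),.13,.010,.06);print("plinth+",rectfit(q))
q=P[np.isfinite(P[...,2])]
h,e=np.histogram(q[:,2],np.arange(-.006,.06,.001));print(dict(zip(e.round(3).tolist(),h.tolist())))
```

```text
holder_middle 0.77 (array([638.6, 239.8]), array([ 55.5, 118. ]), 10.4) [0.0164 0.018  0.0455]
holder_long 0.83 (array([650. , 179.1]), array([ 41.6, 137.2]), 1.0) [0.0164 0.0179 0.0448]
holder_long 0.37 (array([563.5, -61.7]), array([32.6, 88.9]), 84.4) [0.0106 0.0263 0.0303]
fuse_base 0.71 (array([644.4, 179.1]), array([184.5, 254.2]), 90.2) [0.0047 0.0069 0.0156]
forks (array([643.9, 179.3]), array([119.4, 156.3]), 90.6) 0.0509853841460724
111 (array([590.1, 164.8]), array([ 8.6, 11.2]), 1.2) 0.0458
109 (array([589.4, 192.2]), array([ 8.6, 10.8]), 2.4) 0.0446
91 (array([602.3, 225.4]), array([ 9.6, 11. ]), 177.0) 0.0452
126 (array([601.8, 252.6]), array([ 9.2, 10.7]), 3.4) 0.0447
123 (array([616.7, 106.1]), array([ 9.2, 11.1]), 0.3) 0.0451
87 (array([616.3, 133.1]), array([ 8.5, 11.2]), 179.4) 0.0456
111 (array([672.5, 106.5]), array([ 9.9, 11. ]), 5.2) 0.0449
84 (array([672.3, 133.7]), array([ 8.8, 11.2]), 0.8) 0.0458
80 (array([683.9, 226.2]), array([ 8.6, 11.1]), 3.7) 0.046
20 (array([680.5, 255.8]), array([3.7, 5. ]), 2.8) 0.0476
91 (array([698. , 166.4]), array([ 8.3, 11.4]),
[... 227 characters left out ...]
: 25597, 0.002: 2487, 0.003: 365, 0.004: 1417, 0.005: 4555, 0.006: 4211, 0.007: 1105, 0.008: 299, 0.009: 303, 0.01: 373, 0.011: 534, 0.012: 1575, 0.013: 3375, 0.014: 2642, 0.015: 1525, 0.016: 2368, 0.017: 3935, 0.018: 2011, 0.019: 721, 0.02: 692, 0.021: 593, 0.022: 576, 0.023: 574, 0.024: 637, 0.025: 704, 0.026: 874, 0.027: 1096, 0.028: 890, 0.029: 601, 0.03: 349, 0.031: 220, 0.032: 326, 0.033: 606, 0.034: 347, 0.035: 178, 0.036: 193, 0.037: 224, 0.038: 212, 0.039: 220, 0.04: 219, 0.041: 209, 0.042: 190, 0.043: 196, 0.044: 187, 0.045: 307, 0.046: 325, 0.047: 236, 0.048: 357, 0.049: 523, 0.05: 1281, 0.051: 999, 0.052: 241, 0.053: 108, 0.054: 93, 0.055: 117, 0.056: 113, 0.057: 103, 0.058: 105}
```

View pics/w1.png

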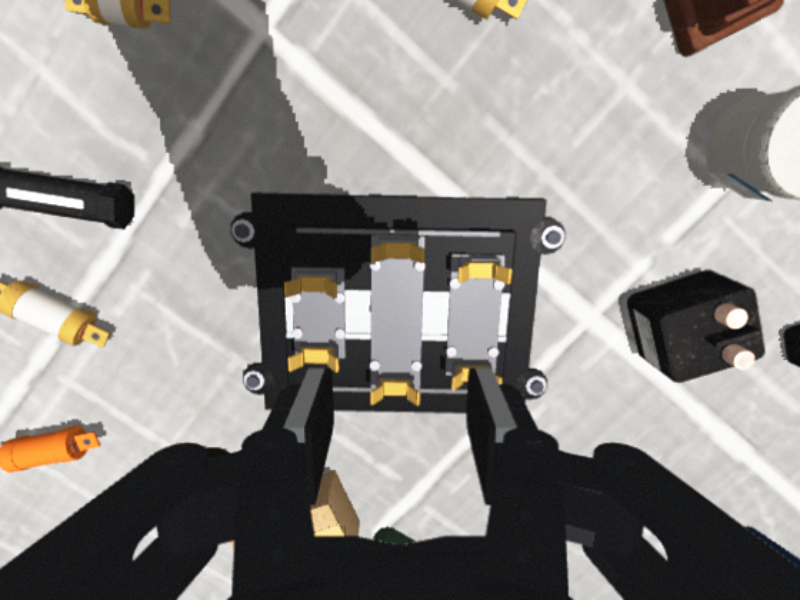

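The wrist view shows all 12 fork cheeks, with the short holder at left, the long in the middle and the middle-sized at right. Their centres are (644.5,119.9), (643.7,179.4) and (643,239.6) mm, with a base yaw of about 0.75°. Next I go to the long fuse.

```bash
python3 -c "
from h import *
plan((.406,.200,.31),245,16)"
```

```text
max 0.986 step mm 13.384627822081592 q6 14.9 rv [ -0.    0.  -63.1]
[0.238, 0.032, 0.119, -0.0, 0.0, -0.986],
[0.235, 0.048, 0.119, -0.0, 0.0, -0.986],
[0.231, 0.064, 0.119, -0.0, 0.0, -0.986],
[0.226, 0.08, 0.119, -0.0, 0.0, -0.986],
[0.22, 0.096, 0.119, -0.0, 0.0, -0.986],
[0.213, 0.11, 0.119, -0.0, 0.0, -0.986],
[0.205, 0.125, 0.119, -0.0, 0.0, -0.986],
[0.196, 0.139, 0.119, -0.0, 0.0, -0.986],
[0.186, 0.152, 0.119, -0.0, 0.0, -0.986],
[0.175, 0.164, 0.119, -0.0, 0.0, -0.986],
[0.163, 0.176, 0.119, -0.0, 0.0, -0.986],
[0.151, 0.187, 0.119, -0.0, 0.0, -0.986],
[0.138, 0.197, 0.119, -0.0, 0.0, -0.986],
[0.124, 0.206, 0.119, -0.0, 0.0, -0.986],
[0.109, 0.214, 0.119, -0.0, 0.0, -0.986],
[0.094, 0.221, 0.119, -0.0, 0.0, -0.986],
```

>>> {"method": "carry_out", "body": {
  "motion": [
    [0.24,0.03,0.12,0,0,-0.99],
    [0.235,0.05,0.12,0,0,-0.99],
    [0.23,0.065,0.12,0,0,-0.99],
    [0.225,0.08,0.12,0,0,-0.99],
    [0.22,0.095,0.12,0,0,-0.99],
    [0.21,0.11,0.12,0,0,-0.99],
    [0.205,0.125,0.12,0,0,-0.99],
    [0.195,0.14,0.12,0,0,-0.99]
  ],
  "hand": 0.4
}}

```text
time_s: 4.35
tool_pos: [0.5014, 0.1902, 0.3567]
tool_rot: [[-0.832, -0.555, 0.0], [-0.555, 0.832, 0.0], [-0.0, -0.0, -1.0]]
wrist_force: [-0.1, 0.7, 0.3]
finger_gap: 0.0599
gripper_force: 0.0
```

>>> {"method": "carry_out", "body": {
  "motion": [
    [0.22,0.18,0.15,0,0,-1],
    [0.21,0.2,0.15,0,0,-1],
    [0.2,0.21,0.15,0,0,-1],
    [0.18,0.22,0.15,0,0,-1],
    [0.16,0.24,0.15,0,0,-1],
    [0.15,0.25,0.15,0,0,-1],
    [0,0,0,0,0,-1],
    [0,0,0,0,0,-0.8]
  ]
}}

```text
time_s: 5.35
tool_pos: [0.4156, 0.1988, 0.3119]
tool_rot: [[-0.424, -0.906, 0.0], [-0.906, 0.424, 0.0], [-0.0, -0.0, -1.0]]
wrist_force: [-0.3, -0.2, 0.3]
finger_gap: 0.0598
gripper_force: 0.0
```

```bash
cat >> h.py <<'E'
def fuse(name,c,rad,H,L,yaw0,zt):
    im,d,info=cap("wrist");cv2.imwrite(f"pics/{name}.png",cv2.resize(im[:,:,::-1],(800,600)))
    P=cloud(d,info);q,m=near(P,c,rad,.006,H+.006)
    fl,_=near(P,c,.12,-.01,.004);print("floor",np.median(fl[:,2]).round(4),"rect",rectfit(q),len(q))
    t=q[q[:,2]>H-.004];tc=t[:,:2].mean(0);u=np.linalg.svd(t[:,:2]-tc,full_matrices=False)[2][0]
    a=np.degrees(np.arctan2(u[1],u[0]))%180
    print("ridge",(tc*1000).round(1),round(a,1),rectfit(t),"n",len(t),"z",np.percentile(t[:,2],95).round(4))
    s=(q[:,:2]-tc)@u;ce=tc+u*(s.min()+s.max())/2;print("len",round(s.max()-s.min(),4),"centre",(ce*1000).round(1))
    return ce,a
E
python3 - <<'E'
from h import *
print(monitor.get_obs()["tool_pos"])
ce,a=fuse("fl",(.406,.2),.075,.032,.118,245,0)
plan((ce[0],ce[1],.18),a,8)
E
```

```text
[0.41562236 0.19877536 0.31188163]
floor 0.0003 rect (array([406.7, 201.2]), array([ 31.7, 118.4]), 64.4) 4682
ridge [405.7 198.8] 64.7 (array([406.7, 200.8]), array([23.1, 84.7]), 64.7) n 2803 z 0.0328
len 0.1185 centre [406.9 201.2]
max 0.33 step mm 16.530853028645275 q6 -39.4 rv [-0.   0.   0.2]
[0.004, 0.023, 0.33, -0.001, 0.001, 0.008],
[0.004, 0.023, 0.33, -0.001, 0.001, 0.008],
[0.004, 0.023, 0.33, -0.001, 0.001, 0.008],
[0.004, 0.023, 0.33, -0.001, 0.001, 0.008],
[0.004, 0.023, 0.33, -0.001, 0.001, 0.008],
[0.004, 0.023, 0.33, -0.001, 0.001, 0.008],
[0.004, 0.023, 0.33, -0.001, 0.001, 0.008],
[0.004, 0.023, 0.33, -0.001, 0.001, 0.008],
```

View pics/fl.png

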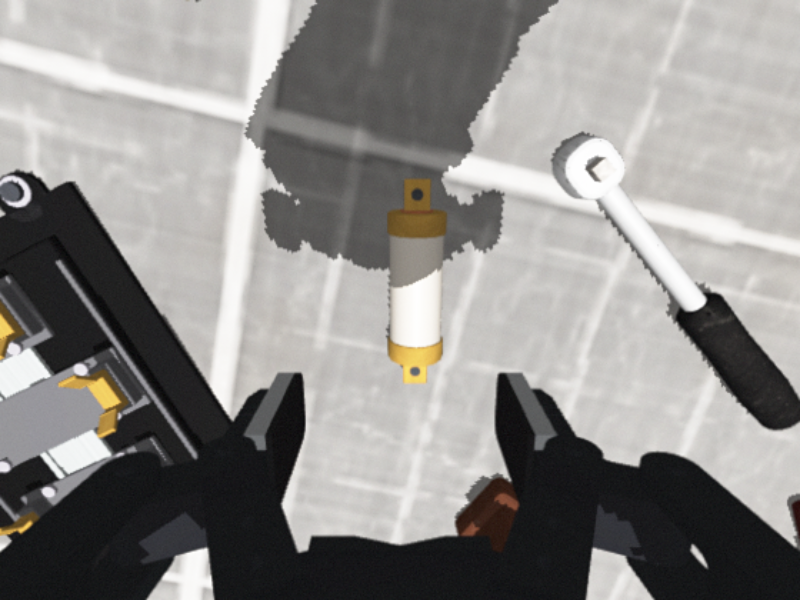

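The wrist view shows the long link upright at (415,280), aligned with the fingers and fully visible. I descend and grip it.

>>> {"method": "carry_out", "body": {
  "motion": [
    [0.01,0.06,0.45,0,0,0],
    [0.01,0.06,0.45,0,0,0],
    [0.01,0.06,0.45,0,0,0],
    [0,0,0.45,0,0,0],
    [0,0,0.45,0,0,0],
    [0,0,0.26,0,0,0],
    [0,0,0.13,0,0,0],
    [0,0,0,0,0,0]
  ]
}}

```text
time_s: 6.4
tool_pos: [0.4072, 0.2012, 0.1797]
tool_rot: [[-0.427, -0.904, -0.0], [-0.904, 0.427, -0.0], [0.0, 0.0, -1.0]]
wrist_force: [-0.6, 1.0, 0.2]
finger_gap: 0.0598
gripper_force: 0.0
```

>>> {"method": "carry_out", "body": {
  "motion": [
    [0,0,0,0,0,0],
    [0,0,0,0,0,0],
    [0,0,0,0,0,0],
    [0,0,0,0,0,0],
    [0,0,0,0,0,0],
    [0,0,0,0,0,0],
    [0,0,0,0,0,0],
    [0,0,0,0,0,0]
  ],
  "hand": -1,
  "force": 40
}}

```text
time_s: 7.4
tool_pos: [0.4075, 0.2014, 0.1806]
tool_rot: [[-0.426, -0.905, 0.002], [-0.905, 0.426, 0.001], [-0.001, -0.001, -1.0]]
wrist_force: [-0.4, 0.2, 6.5]
finger_gap: 0.0278
gripper_force: 39.4
```

```bash
python3 -c "
from h import *
p=monitor.get_obs()['tool_pos']
print(p)
plan((.6437,.1794,.265),180.75,17)"
```

```text
[0.4075027  0.20141677 0.18056377]
max 0.941 step mm 14.811781183314753 q6 -38.5 rv [-0.   0.1 64. ]
[-0.095, -0.263, -0.099, -0.0, 0.002, 0.941],
[-0.112, -0.256, -0.099, -0.0, 0.002, 0.941],
[-0.129, -0.248, -0.099, -0.0, 0.002, 0.941],
[-0.145, -0.239, -0.099, -0.0, 0.002, 0.941],
[-0.16, -0.229, -0.099, -0.0, 0.002, 0.941],
[-0.175, -0.218, -0.099, -0.0, 0.002, 0.941],
[-0.189, -0.206, -0.099, -0.0, 0.002, 0.941],
[-0.202, -0.193, -0.099, -0.0, 0.002, 0.941],
[-0.214, -0.179, -0.099, -0.0, 0.002, 0.941],
[-0.225, -0.165, -0.099, -0.0, 0.002, 0.941],
[-0.236, -0.15, -0.099, -0.0, 0.002, 0.941],
[-0.245, -0.134, -0.099, -0.0, 0.002, 0.941],
[-0.253, -0.118, -0.099, -0.0, 0.002, 0.941],
[-0.26, -0.101, -0.099, -0.0, 0.002, 0.941],
[-0.266, -0.083, -0.099, -0.0, 0.002, 0.941],
[-0.271, -0.066, -0.099, -0.0, 0.002, 0.941],
[-0.275, -0.048, -0.099, -0.0, 0.002, 0.941],
```

>>> {"method": "carry_out", "body": {
  "motion": [
    [0,0,-0.3,0,0,0],
    [0,0,-0.7,0,0,0],
    [-0.1,-0.26,-0.8,0,0,0.94],
    [-0.11,-0.256,0,0,0,0.94],
    [-0.13,-0.25,0,0,0,0.94],
    [-0.145,-0.24,0,0,0,0.94],
    [-0.16,-0.23,0,0,0,0.94],
    [-0.175,-0.22,0,0,0,0.94]
  ]
}}

```text
time_s: 8.4
tool_pos: [0.491, 0.1933, 0.2692]
tool_rot: [[-0.742, -0.67, -0.001], [-0.67, 0.742, -0.0], [0.001, 0.0, -1.0]]
wrist_force: [0.4, -0.3, -1.3]
finger_gap: 0.0283
gripper_force: 39.9
```

>>> {"method": "carry_out", "body": {
  "motion": [
    [-0.19,-0.206,0,0,0,0.94],
    [-0.2,-0.193,0,0,0,0.94],
    [-0.215,-0.18,0,0,0,0.94],
    [-0.225,-0.165,0,0,0,0.94],
    [-0.235,-0.15,0,0,0,0.94],
    [-0.245,-0.134,0,0,0,0.94],
    [-0.253,-0.118,0,0,0,0.94],
    [-0.26,-0.1,0,0,0,0.94]
  ]
}}

```text
time_s: 9.4
tool_pos: [0.6022, 0.183, 0.2689]
tool_rot: [[-0.978, -0.208, -0.001], [-0.208, 0.978, -0.0], [0.001, -0.0, -1.0]]
wrist_force: [0.3, -0.0, -1.8]
finger_gap: 0.028
gripper_force: 39.9
```

```bash
python3 -c "
from h import *
o=monitor.get_obs()
print(o['tool_pos'],o['finger_gap'],o['wrist_force'])
plan((.6437,.1794,.265),180.75,5)"
```

```text
[0.60217334 0.1829761  0.26891317] 0.02801475732241386 [ 0.26791264 -0.02736086 -1.75877422]
max 0.562 step mm 8.372729262459767 q6 4.9 rv [-0.  -0.1 11.2]
[-0.16, -0.049, 0.015, -0.001, -0.004, 0.562],
[-0.161, -0.042, 0.015, -0.001, -0.004, 0.562],
[-0.163, -0.036, 0.016, -0.001, -0.004, 0.562],
[-0.164, -0.029, 0.016, -0.001, -0.004, 0.562],
[-0.165, -0.023, 0.016, -0.001, -0.004, 0.562],
```

>>> {"method": "carry_out", "body": {
  "motion": [
    [-0.16,-0.05,0,0,0,0.56],
    [-0.16,-0.04,0,0,0,0.56],
    [-0.165,-0.035,0,0,0,0.56],
    [-0.165,-0.03,0,0,0,0.56],
    [-0.165,-0.025,0,0,0,0.56],
    [0,0,0,0,0,0],
    [0,0,0,0,0,0],
    [0,0,0,0,0,0]
  ]
}}

```text
time_s: 10.4
tool_pos: [0.6434, 0.1797, 0.2697]
tool_rot: [[-1.0, -0.016, -0.0], [-0.016, 1.0, -0.0], [0.0, -0.0, -1.0]]
wrist_force: [0.5, 0.5, -1.4]
finger_gap: 0.0279
gripper_force: 39.9
```

```bash
cat >> h.py <<'E'
def held(name,zlo,zhi):
    """wrist look: points of the held link, and the forks below"""
    o=monitor.get_obs();print("tcp",np.round(o["tool_pos"],4).tolist(),"yaw",np.degrees(np.arctan2(o["tool_rot"][1,0],o["tool_rot"][0,0])).round(2),"gap",round(o["finger_gap"],4))
    im,d,info=cap("wrist");cv2.imwrite(f"pics/{name}.png",cv2.resize(im[:,:,::-1],(800,600)))
    P=cloud(d,info);hsv=cv2.cvtColor(im,cv2.COLOR_RGB2HSV)
    q,m=near(P,o["tool_pos"],.075,zlo,zhi);m&=(hsv[...,1]>120)&(hsv[...,0]>14)&(hsv[...,0]<32)
    n,lab=cv2.connectedComponents(m.astype(np.uint8))
    for i in range(1,n):
        s=P[lab==i]
        if len(s)>30: print("brass",len(s),rectfit(s),np.median(s[:,2]).round(4))
    q,m=near(P,(.6437,.1794),.13,.040,.06);n,lab=cv2.connectedComponents(m.astype(np.uint8))
    for i in range(1,n):
        s=P[lab==i]
        if len(s)>30: print("fork",len(s),rectfit(s)[:2])
E
python3 -c "
from h import *
held('hl',.085,.13)"
```

```text
tcp [0.6434, 0.1797, 0.2697] yaw -179.07 gap 0.0279
brass 4135 (array([597.5, 178.9]), array([29.1, 31.4]), 91.2) 0.1156
brass 1178 (array([677.6, 180. ]), array([12.1, 30.9]), 91.2) 0.1193
fork 288 (array([589.3, 165.1]), array([ 8. , 10.9]))
fork 306 (array([588.9, 192.9]), array([ 8.6, 10.7]))
fork 215 (array([601.4, 225. ]), array([ 8.6, 10.9]))
fork 391 (array([601.1, 252.9]), array([10.1, 11.1]))
fork 347 (array([616.4, 105.6]), array([ 8.7, 11.7]))
fork 223 (array([615.9, 133.4]), array([ 9.1, 11.6]))
fork 294 (array([672.4, 106.6]), array([ 9.8, 11.4]))
fork 153 (array([671.7, 134. ]), array([ 8. , 10.9]))
fork 51 (array([681.7, 228.8]), array([3.7, 8.9]))
fork 295 (array([683.4, 254. ]), array([ 9.6, 11.7]))
```

View pics/hl.png

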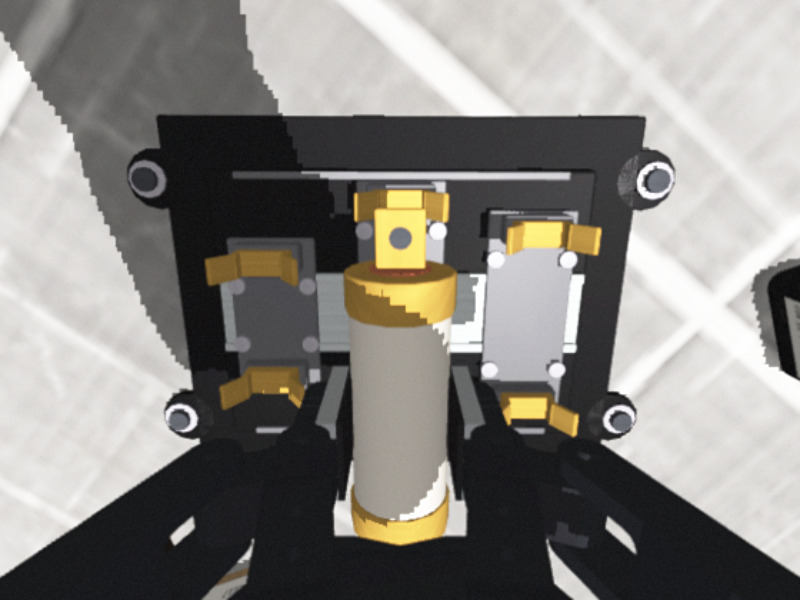

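The wrist view shows the link centred above the long holder, between its cheeks at (357–448,205). It sits about 1.5 mm short in x, so I correct that and lower.

>>> {"method": "carry_out", "body": {
  "motion": [
    [-0.03,0,0.25,0,0,0],
    [0,0,0.35,0,0,0],
    [0,0,0.3,0,0,0],
    [0,0,0.2,0,0,0],
    [0,0,0.15,0,0,0],
    [0,0,0.1,0,0,0],
    [0,0,0.05,0,0,0],
    [0,0,0,0,0,0]
  ]
}}

```text
time_s: 11.45
tool_pos: [0.6452, 0.1797, 0.1999]
tool_rot: [[-1.0, -0.016, 0.0], [-0.016, 1.0, 0.0], [-0.0, 0.0, -1.0]]
wrist_force: [0.4, -0.5, -1.7]
finger_gap: 0.0276
gripper_force: 39.9
```

>>> {"method": "carry_out", "body": {
  "motion": [
    [0,0,0.02,0,0,0],
    [0,0,0.01,0,0,0],
    [0,0,0,0,0,0],
    [0,0,0,0,0,0],
    [0,0,0,0,0,0],
    [0,0,0,0,0,0],
    [0,0,0,0,0,0],
    [0,0,0,0,0,0]
  ]
}}

```text
time_s: 12.45
tool_pos: [0.6453, 0.1797, 0.1987]
tool_rot: [[-1.0, -0.016, 0.001], [-0.016, 1.0, 0.0], [-0.001, 0.0, -1.0]]
wrist_force: [-0.8, -0.4, 4.0]
finger_gap: 0.0284
gripper_force: 40.2
```

>>> {"method": "carry_out", "body": {
  "motion": [
    [0,0,0,0,0,0],
    [0,0,0,0,0,0],
    [0,0,0,0,0,0],
    [0,0,-0.2,0,0,0],
    [0,0,-0.5,0,0,0],
    [0,0,-0.8,0,0,0],
    [0.1,0,-0.5,0,0,0],
    [0.2,0,0,0,0,0]
  ],
  "hand": -0.05
}}

```text
time_s: 13.45
tool_pos: [0.631, 0.1796, 0.3017]
tool_rot: [[-1.0, -0.016, 0.007], [-0.016, 1.0, 0.002], [-0.007, 0.002, -1.0]]
wrist_force: [0.9, 0.2, 0.9]
finger_gap: 0.0403
gripper_force: 0.0
```

Run:
```python
from h import *
im,d,info=cap("wrist");P=cloud(d,info)
hsv=cv2.cvtColor(im,cv2.COLOR_RGB2HSV)
cv2.imwrite("pics/pl.png",cv2.resize(im[:,:,::-1],(800,600)))
q,m=near(P,(.6437,.1794),.066,.024,.07);q=q[abs(q[:,1]-.18)<.02]
t=q[(q[:,2]>.046)&(abs(q[:,0]-.645)<.036)];print("barrel",rectfit(t),np.percentile(t[:,2],[50,95]))
for a,b in((.575,.597),(.69,.71)):
    b_=q[(q[:,0]>a)&(q[:,0]<b)&(abs(q[:,1]-.18)<.006)];print("blade z",len(b_),np.percentile(b_[:,2],[10,50,90]) if len(b_) else '')
plan((.438,-.0096,.29),266,22)
```

```text
barrel (array([645. , 179.4]), array([23., 72.]), 0.5) [0.04891786 0.05064895]
blade z 423 [0.0275144  0.03610142 0.03713947]
blade z 159 [0.0357929  0.03660865 0.03737104]
max 0.967 step mm 12.226470602207522 q6 15.0 rv [ -0.    0.1 -85.1]
[0.176, -0.169, 0.008, -0.0, 0.001, -0.967],
[0.187, -0.157, 0.008, -0.0, 0.001, -0.967],
[0.198, -0.144, 0.008, -0.0, 0.001, -0.967],
[0.207, -0.13, 0.008, -0.0, 0.001, -0.967],
[0.215, -0.116, 0.008, -0.0, 0.001, -0.967],
[0.222, -0.101, 0.008, -0.0, 0.001, -0.967],
[0.229, -0.086, 0.008, -0.0, 0.001, -0.967],
[0.234, -0.07, 0.008, -0.0, 0.001, -0.967],
[0.238, -0.054, 0.008, -0.0, 0.001, -0.967],
[0.241, -0.038, 0.008, -0.0, 0.001, -0.967],
[0.243, -0.022, 0.008, -0.0, 0.001, -0.967],
[0.244, -0.005, 0.009, -0.0, 0.001, -0.967],
[0.244, 0.011, 0.009, -0.0, 0.001, -0.967],
[0.243, 0.028, 0.009, -0.0, 0.001, -0.967],
[0.24, 0.044, 0.009, -0.0, 0.001, -0.967],
[0.237, 0.06, 0.009, -0.0, 0.001, -0.967],
[0.232, 0.076, 0.009, -0.0, 0.001, -0.967],
[0.227, 0.091, 0.009, -0.0, 0.001, -0.967],
[0.22, 0.106, 0.009, -0.0, 0.001, -0.967],
[0.212, 0.121, 0.009, -0.0, 0.001, -0.967],
[0.204, 0.135, 0.009, -0.0, 0.001, -0.967],
[0.194, 0.149, 0.009, -0.0, 0.001, -0.967],
```

View pics/pl.png

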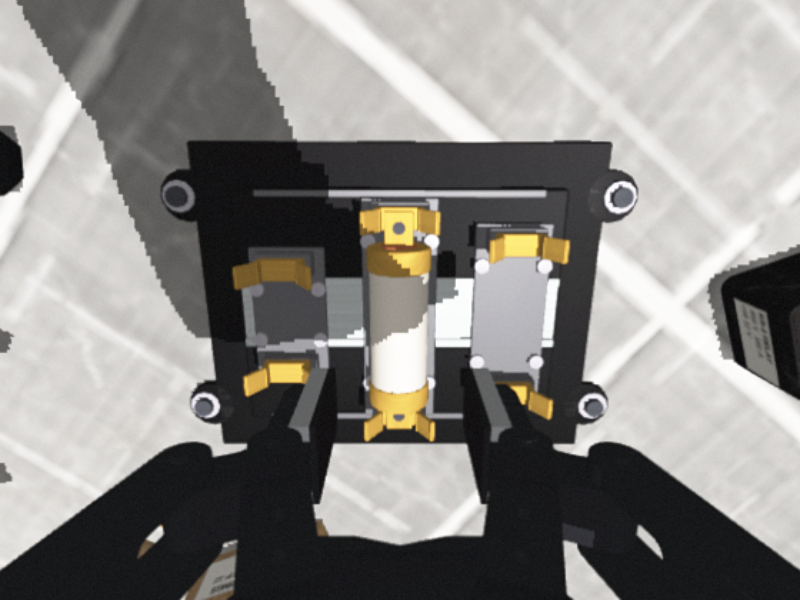

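The picture shows the long link seated, blades in both forks at (400,225) and (400,425). Blade tops read 36 mm, and 35.5 mm is expected. Next is the short link.

>>> {"method": "carry_out", "body": {
  "motion": [
    [0.18,-0.17,0,0,0,-0.97],
    [0.19,-0.16,0,0,0,-0.97],
    [0.2,-0.145,0,0,0,-0.97],
    [0.207,-0.13,0,0,0,-0.97],
    [0.215,-0.115,0,0,0,-0.97],
    [0.222,-0.1,0,0,0,-0.97],
    [0.229,-0.086,0,0,0,-0.97],
    [0.234,-0.07,0,0,0,-0.97]
  ],
  "hand": 0.3
}}

```text
time_s: 14.5
tool_pos: [0.559, 0.11, 0.2964]
tool_rot: [[-0.847, -0.531, -0.003], [-0.531, 0.847, -0.001], [0.003, 0.001, -1.0]]
wrist_force: [1.0, -0.5, -0.1]
finger_gap: 0.0554
gripper_force: 0.0
```

>>> {"method": "carry_out", "body": {
  "motion": [
    [0.238,-0.054,0,0,0,-0.97],
    [0.241,-0.038,0,0,0,-0.97],
    [0.243,-0.022,0,0,0,-0.97],
    [0.244,-0.005,0,0,0,-0.97],
    [0.244,0.011,0,0,0,-0.97],
    [0.243,0.028,0,0,0,-0.97],
    [0.24,0.044,0,0,0,-0.97],
    [0.237,0.06,0,0,0,-0.97]
  ]
}}

```text
time_s: 15.5
tool_pos: [0.4897, 0.0413, 0.2966]
tool_rot: [[-0.452, -0.892, -0.003], [-0.892, 0.452, -0.0], [0.002, 0.003, -1.0]]
wrist_force: [-0.1, 0.3, 0.2]
finger_gap: 0.0553
gripper_force: 0.0
```

>>> {"method": "carry_out", "body": {
  "motion": [
    [0.232,0.076,0,0,0,-0.97],
    [0.227,0.09,0,0,0,-0.97],
    [0.22,0.106,0,0,0,-0.97],
    [0.212,0.12,0,0,0,-0.97],
    [0.204,0.135,0,0,0,-0.97],
    [0.194,0.15,0,0,0,-0.97],
    [0,0,0,0,0,0],
    [0,0,0,0,0,0]
  ]
}}

```text
time_s: 16.5
tool_pos: [0.4391, -0.0101, 0.2976]
tool_rot: [[-0.066, -0.998, -0.001], [-0.998, 0.066, 0.0], [-0.0, 0.001, -1.0]]
wrist_force: [0.5, 0.4, -0.6]
finger_gap: 0.0555
gripper_force: 0.0
```

Run:
```python
from h import *
print(monitor.get_obs()["tool_pos"],monitor.get_obs()["tool_rot"][:,0])
ce,a=fuse("fs",(.438,-.01),.045,.024,.066,0,0)
plan((ce[0],ce[1],.177),a,8)
```

```text
[ 0.43905152 -0.01010469  0.2976434 ] [-6.57509063e-02 -9.97836058e-01 -1.38374688e-04]
floor 0.0004 rect (array([438.7,  -7.1]), array([23.9, 65.1]), 86.7) 1953
ridge [438.7  -7.6] 86.8 (array([438.6,  -7.1]), array([20.2, 32.3]), 86.8) n 959 z 0.025
len 0.0651 centre [438.7  -7.1]
max 0.302 step mm 15.10437050610641 q6 -87.6 rv [ 0.   0.  -0.5]
[-0.007, 0.002, 0.302, 0.001, 0.0, -0.017],
[-0.007, 0.002, 0.302, 0.001, 0.0, -0.017],
[-0.007, 0.002, 0.302, 0.001, 0.0, -0.017],
[-0.007, 0.002, 0.302, 0.001, 0.0, -0.017],
[-0.007, 0.002, 0.302, 0.001, 0.0, -0.017],
[-0.007, 0.002, 0.302, 0.001, 0.0, -0.017],
[-0.007, 0.002, 0.302, 0.001, 0.0, -0.017],
[-0.007, 0.002, 0.302, 0.001, 0.0, -0.017],
```

>>> {"method": "carry_out", "body": {
  "motion": [
    [-0.02,0.01,0.45,0,0,-0.1],
    [0,0,0.45,0,0,0],
    [0,0,0.45,0,0,0],
    [0,0,0.45,0,0,0],
    [0,0,0.3,0,0,0],
    [0,0,0.2,0,0,0],
    [0,0,0.11,0,0,0],
    [0,0,0,0,0,0]
  ]
}}

```text
time_s: 17.55
tool_pos: [0.4388, -0.0092, 0.1776]
tool_rot: [[-0.058, -0.998, -0.0], [-0.998, 0.058, -0.0], [0.0, 0.0, -1.0]]
wrist_force: [-0.0, 0.7, -0.0]
finger_gap: 0.0553
gripper_force: 0.0
```

>>> {"method": "carry_out", "body": {
  "motion": [
    [0,0,0,0,0,0],
    [0,0,0,0,0,0],
    [0,0,0,0,0,0],
    [0,0,0,0,0,0],
    [0,0,0,0,0,0],
    [0,0,0,0,0,0],
    [0,0,-0.3,0,0,0],
    [0,0,-0.8,0,0,0]
  ],
  "hand": -1,
  "force": 40
}}

```text
time_s: 18.55
tool_pos: [0.4375, -0.0092, 0.2315]
tool_rot: [[-0.058, -0.998, -0.005], [-0.998, 0.058, 0.0], [0.0, 0.005, -1.0]]
wrist_force: [0.5, -0.2, -0.2]
finger_gap: 0.0218
gripper_force: 39.3
```

```bash
python3 -c "
from h import *
plan((.6445,.1198,.27),180.75,22)"
```

```text
max 0.976 step mm 11.226058542005749 q6 -87.9 rv [ 0.2 -0.2 85.9]
[-0.128, -0.181, -0.036, 0.003, -0.003, 0.976],
[-0.14, -0.172, -0.036, 0.003, -0.003, 0.976],
[-0.151, -0.162, -0.036, 0.003, -0.003, 0.976],
[-0.162, -0.151, -0.036, 0.003, -0.003, 0.976],
[-0.172, -0.14, -0.036, 0.003, -0.003, 0.976],
[-0.181, -0.128, -0.036, 0.003, -0.003, 0.976],
[-0.189, -0.115, -0.036, 0.003, -0.003, 0.976],
[-0.197, -0.102, -0.036, 0.003, -0.003, 0.976],
[-0.203, -0.088, -0.036, 0.003, -0.003, 0.976],
[-0.209, -0.074, -0.035, 0.003, -0.003, 0.976],
[-0.213, -0.06, -0.035, 0.003, -0.003, 0.976],
[-0.217, -0.045, -0.035, 0.003, -0.003, 0.976],
[-0.22, -0.03, -0.035, 0.003, -0.003, 0.976],
[-0.221, -0.015, -0.035, 0.003, -0.003, 0.976],
[-0.222, -0.0, -0.035, 0.003, -0.003, 0.976],
[-0.221, 0.015, -0.035, 0.003, -0.003, 0.976],
[-0.22, 0.03, -0.035, 0.003, -0.003, 0.976],
[-0.217, 0.045, -0.035, 0.003, -0.003, 0.976],
[-0.214, 0.06, -0.035, 0.003, -0.003, 0.976],
[-0.209, 0.074, -0.035, 0.003, -0.003, 0.976],
[-0.204, 0.088, -0.035, 0.003, -0.003, 0.976],
[-0.197, 0.102, -0.035, 0.003, -0.003, 0.976],
```

>>> {"method": "carry_out", "body": {
  "motion": [
    [-0.13,-0.18,-0.1,0,0,0.976],
    [-0.14,-0.17,-0.1,0,0,0.976],
    [-0.15,-0.16,-0.1,0,0,0.976],
    [-0.16,-0.15,-0.1,0,0,0.976],
    [-0.17,-0.14,-0.1,0,0,0.976],
    [-0.18,-0.128,-0.1,0,0,0.976],
    [-0.19,-0.115,-0.1,0,0,0.976],
    [-0.197,-0.102,-0.08,0,0,0.976]
  ]
}}

```text
time_s: 19.55
tool_pos: [0.5138, 0.0377, 0.2715]
tool_rot: [[-0.569, -0.822, -0.001], [-0.822, 0.569, -0.0], [0.0, 0.0, -1.0]]
wrist_force: [0.6, 0.5, -0.0]
finger_gap: 0.0216
gripper_force: 39.3
```

>>> {"method": "carry_out", "body": {
  "motion": [
    [-0.203,-0.088,0,0,0,0.976],
    [-0.209,-0.074,0,0,0,0.976],
    [-0.213,-0.06,0,0,0,0.976],
    [-0.217,-0.045,0,0,0,0.976],
    [-0.22,-0.03,0,0,0,0.976],
    [-0.22,-0.015,0,0,0,0.976],
    [-0.22,0,0,0,0,0.976],
    [-0.22,0.015,0,0,0,0.976]
  ]
}}

```text
time_s: 20.55
tool_pos: [0.5887, 0.0846, 0.2711]
tool_rot: [[-0.913, -0.408, -0.001], [-0.408, 0.913, -0.0], [0.001, 0.0, -1.0]]
wrist_force: [0.1, -0.1, -1.8]
finger_gap: 0.0219
gripper_force: 39.3
```

>>> {"method": "carry_out", "body": {
  "motion": [
    [-0.22,0.03,0,0,0,0.976],
    [-0.217,0.045,0,0,0,0.976],
    [-0.214,0.06,0,0,0,0.976],
    [-0.21,0.074,0,0,0,0.976],
    [-0.204,0.088,0,0,0,0.976],
    [-0.197,0.1,0,0,0,0.976],
    [0,0,0,0,0,0],
    [0,0,0,0,0,0]
  ]
}}

```text
time_s: 21.55
tool_pos: [0.6447, 0.1195, 0.2712]
tool_rot: [[-1.0, -0.015, -0.001], [-0.015, 1.0, -0.0], [0.001, -0.0, -1.0]]
wrist_force: [-1.4, 0.3, -0.1]
finger_gap: 0.0217
gripper_force: 39.3
```

```bash
python3 -c "
from h import *
held('hs',.085,.14)
plan((.6445,.1198,.27),180.75,2)"
```

```text
tcp [0.6447, 0.1195, 0.2712] yaw -179.16 gap 0.0217
brass 2469 (array([626.2, 119. ]), array([23.8, 25.8]), 180.0) 0.1085
brass 1289 (array([665.9, 119.7]), array([22.9, 26.5]), 2.7) 0.1142
fork 227 (array([589.3, 164.8]), array([ 8.7, 10.8]))
fork 390 (array([589.1, 192.6]), array([10.3, 10.9]))
fork 148 (array([601.3, 224.5]), array([ 8.6, 10.6]))
fork 434 (array([601.3, 253.1]), array([ 9.1, 11.3]))
fork 6111 (array([649.1, 179.4]), array([33.1, 95.9]))
fork 268 (array([616.5, 105.2]), array([ 8.4, 11. ]))
fork 279 (array([616.3, 133.1]), array([ 9. , 11.4]))
fork 125 (array([683.5, 226.1]), array([ 8.9, 11.1]))
fork 328 (array([683.1, 253.9]), array([10.4, 11.3]))
max 0.013 step mm 0.7057112928667995 q6 9.7 rv [-0.  -0.1  0.1]
[0.002, 0.004, 0.013, -0.002, -0.008, 0.009],
[0.002, 0.004, 0.013, -0.002, -0.008, 0.009],
```

View pics/hs.png

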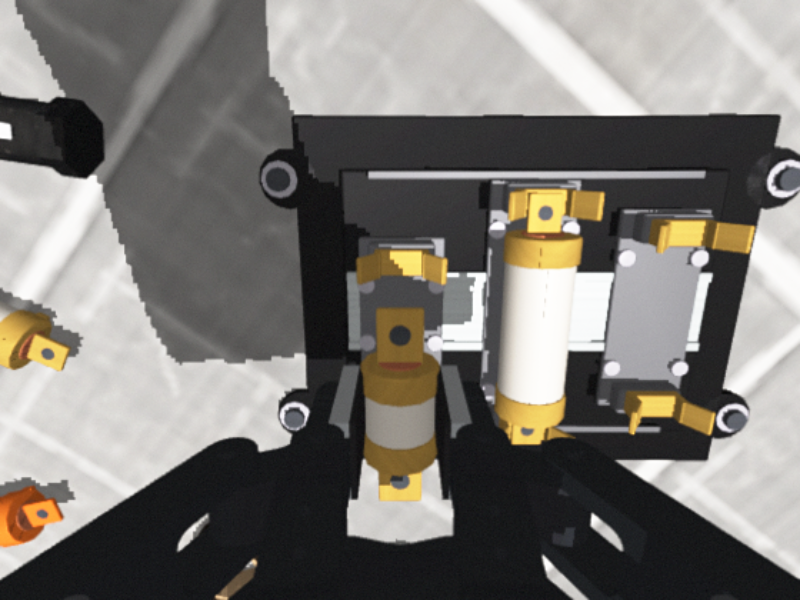

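The wrist view shows the short link at (400,400), aligned over its holder and about 2.5 mm too far in x. I correct that and lower.

>>> {"method": "carry_out", "body": {
  "motion": [
    [0.05,0,0.25,0,0,0],
    [0,0,0.35,0,0,0],
    [0,0,0.3,0,0,0],
    [0,0,0.2,0,0,0],
    [0,0,0.15,0,0,0],
    [0,0,0.1,0,0,0],
    [0,0,0.04,0,0,0],
    [0,0,0.02,0,0,0]
  ]
}}

```text
time_s: 22.6
tool_pos: [0.6428, 0.1196, 0.2015]
tool_rot: [[-1.0, -0.014, 0.001], [-0.014, 1.0, 0.0], [-0.001, 0.0, -1.0]]
wrist_force: [-0.4, -0.5, -0.6]
finger_gap: 0.0218
gripper_force: 39.3
```

>>> {"method": "carry_out", "body": {
  "motion": [
    [0,0,0.01,0,0,0],
    [0,0,0.01,0,0,0],
    [0,0,0,0,0,0],
    [0,0,0,0,0,0],
    [0,0,0,0,0,0],
    [0,0,0,0,0,0],
    [0,0,0,0,0,0],
    [0,0,0,0,0,0]
  ]
}}

```text
time_s: 23.6
tool_pos: [0.6428, 0.1196, 0.2005]
tool_rot: [[-1.0, -0.014, 0.001], [-0.014, 1.0, 0.0], [-0.001, 0.0, -1.0]]
wrist_force: [-0.0, 0.6, 2.7]
finger_gap: 0.0219
gripper_force: 39.5
```

>>> {"method": "carry_out", "body": {
  "motion": [
    [0,0,0,0,0,0],
    [0,0,0,0,0,0],
    [0,0,0,0,0,0],
    [0,0,-0.2,0,0,0],
    [0,0,-0.5,0,0,0],
    [0,0,-0.8,0,0,0],
    [0.1,0,-0.5,0,0,0],
    [0.2,0,0,0,0,0]
  ],
  "hand": -0.2
}}

```text
time_s: 24.6
tool_pos: [0.6285, 0.1196, 0.3036]
tool_rot: [[-1.0, -0.014, 0.007], [-0.014, 1.0, 0.001], [-0.007, 0.001, -1.0]]
wrist_force: [0.4, -0.2, -0.1]
finger_gap: 0.0343
gripper_force: 0.0
```

Run:
```python
from h import *
im,d,info=cap("wrist");P=cloud(d,info)
cv2.imwrite("pics/ps.png",cv2.resize(im[:,:,::-1],(800,600)))
q,m=near(P,(.6445,.1198),.066,.024,.07);q=q[abs(q[:,1]-.12)<.02]
t=q[(q[:,2]>.040)&(abs(q[:,0]-.645)<.024)];print("barrel",rectfit(t),np.percentile(t[:,2],[50,95]))
for a,b in((.610,.624),(.668,.68)):
    b_=q[(q[:,0]>a)&(q[:,0]<b)&(abs(q[:,1]-.12)<.006)];print("blade z",len(b_),np.percentile(b_[:,2],[10,50,90]) if len(b_) else '')
plan((.650,-.0875,.29),243,16)
```

```text
barrel (array([645.1, 119.6]), array([35.7, 48.4]), 1.2) [0.04494872 0.04729668]
blade z 360 [0.03023577 0.03631361 0.03728743]
blade z 189 [0.03584653 0.03650814 0.03737906]
max 0.972 step mm 13.036276560654297 q6 10.0 rv [ -0.    0.1 -62.2]
[-0.026, -0.259, 0.014, -0.0, 0.001, -0.972],
[-0.008, -0.26, 0.014, -0.0, 0.001, -0.972],
[0.01, -0.26, 0.014, -0.0, 0.001, -0.972],
[0.027, -0.259, 0.014, -0.0, 0.001, -0.972],
[0.045, -0.256, 0.014, -0.0, 0.001, -0.972],
[0.062, -0.253, 0.014, -0.0, 0.001, -0.972],
[0.079, -0.248, 0.014, -0.0, 0.001, -0.972],
[0.096, -0.242, 0.014, -0.0, 0.001, -0.972],
[0.112, -0.235, 0.014, -0.0, 0.001, -0.972],
[0.127, -0.227, 0.014, -0.0, 0.001, -0.972],
[0.143, -0.218, 0.014, -0.0, 0.001, -0.972],
[0.157, -0.208, 0.014, -0.0, 0.001, -0.972],
[0.171, -0.197, 0.014, -0.0, 0.001, -0.972],
[0.184, -0.184, 0.014, -0.0, 0.001, -0.972],
[0.196, -0.172, 0.014, -0.0, 0.001, -0.972],
[0.207, -0.158, 0.014, -0.0, 0.001, -0.972],
```

View pics/ps.png

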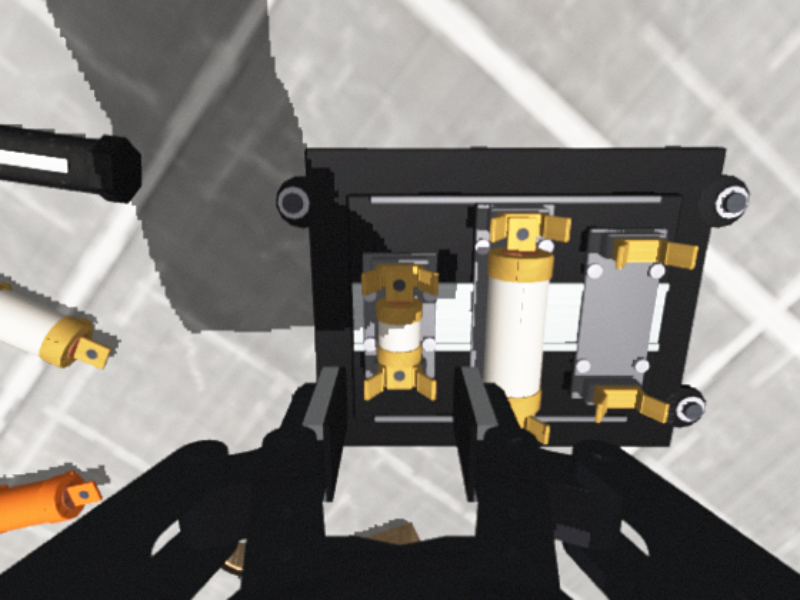

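The short link is seated, with blades in its forks at (400,285) and (400,377) and both at 36 mm. Next is the middle link.

>>> {"method": "carry_out", "body": {
  "motion": [
    [-0.026,-0.259,0.02,0,0,-0.97],
    [-0.008,-0.26,0.02,0,0,-0.97],
    [0.01,-0.26,0.02,0,0,-0.97],
    [0.027,-0.259,0.02,0,0,-0.97],
    [0.045,-0.256,0.02,0,0,-0.97],
    [0.062,-0.253,0.02,0,0,-0.97],
    [0.079,-0.248,0.02,0,0,-0.97],
    [0.096,-0.242,0.02,0,0,-0.97]
  ],
  "hand": 0.3
}}

```text
time_s: 25.65
tool_pos: [0.6384, 0.0156, 0.2901]
tool_rot: [[-0.848, -0.529, -0.004], [-0.529, 0.848, -0.0], [0.003, 0.002, -1.0]]
wrist_force: [-0.0, 0.8, -0.6]
finger_gap: 0.0558
gripper_force: 0.0
```

>>> {"method": "carry_out", "body": {
  "motion": [
    [0.11,-0.235,0,0,0,-0.97],
    [0.13,-0.227,0,0,0,-0.97],
    [0.143,-0.218,0,0,0,-0.97],
    [0.157,-0.208,0,0,0,-0.97],
    [0.17,-0.197,0,0,0,-0.97],
    [0.184,-0.184,0,0,0,-0.97],
    [0.2,-0.17,0,0,0,-0.97],
    [0.2,-0.158,0,0,0,-0.97]
  ]
}}

```text
time_s: 26.65
tool_pos: [0.65, -0.0877, 0.2901]
tool_rot: [[-0.454, -0.891, -0.004], [-0.891, 0.454, 0.001], [0.001, 0.004, -1.0]]
wrist_force: [0.2, 0.2, -0.4]
finger_gap: 0.0555
gripper_force: 0.0
```

>>> {"method": "carry_out", "body": {
  "motion": [
    [0,0,0,0,0,0],
    [0,0,0,0,0,0],
    [0,0,0,0,0,0],
    [0,0,0,0,0,0],
    [0,0,0,0,0,0],
    [0,0,0,0,0,0],
    [0,0,0,0,0,0],
    [0,0,0,0,0,0]
  ]
}}

```text
time_s: 27.65
tool_pos: [0.6508, -0.0874, 0.2922]
tool_rot: [[-0.456, -0.89, 0.0], [-0.89, 0.456, -0.0], [-0.0, -0.0, -1.0]]
wrist_force: [-0.5, 0.0, -1.1]
finger_gap: 0.0554
gripper_force: 0.0
```

Run:
```python
from h import *
print(monitor.get_obs()["tool_pos"],monitor.get_obs()["tool_rot"][:,0])
ce,a=fuse("fm",(.650,-.0875),.06,.028,.092,0,0)
plan((ce[0],ce[1],.178),a,8)
```

```text
[ 0.65081816 -0.08742344  0.29223235] [-4.55960753e-01 -8.89999883e-01 -4.87093752e-06]
floor 0.0004 rect (array([651.3, -88. ]), array([27.2, 92.8]), 62.9) 3498
ridge [650.3 -88.8] 63.0 (array([651.1, -87.5]), array([21.4, 58.3]), 62.6) n 1986 z 0.029
len 0.0928 centre [650.8 -87.8]
max 0.286 step mm 14.280312243869261 q6 -70.5 rv [-0.   0.  -0.1]
[0.001, -0.0, 0.286, -0.0, 0.0, -0.004],
[0.001, -0.0, 0.286, -0.0, 0.0, -0.004],
[0.001, -0.0, 0.286, -0.0, 0.0, -0.004],
[0.001, -0.0, 0.286, -0.0, 0.0, -0.004],
[0.001, -0.0, 0.286, -0.0, 0.0, -0.004],
[0.001, -0.0, 0.286, -0.0, 0.0, -0.004],
[0.001, -0.0, 0.286, -0.0, 0.0, -0.004],
[0.001, -0.0, 0.286, -0.0, 0.0, -0.004],
```

>>> {"method": "carry_out", "body": {
  "motion": [
    [0,0,0.45,0,0,0],
    [0,0,0.45,0,0,0],
    [0,0,0.45,0,0,0],
    [0,0,0.4,0,0,0],
    [0,0,0.25,0,0,0],
    [0,0,0.18,0,0,0],
    [0,0,0.1,0,0,0],
    [0,0,0,0,0,0]
  ]
}}

```text
time_s: 28.7
tool_pos: [0.6509, -0.0874, 0.1783]
tool_rot: [[-0.456, -0.89, 0.0], [-0.89, 0.456, -0.0], [-0.0, -0.0, -1.0]]
wrist_force: [0.2, 0.1, -0.2]
finger_gap: 0.0551
gripper_force: 0.0
```

>>> {"method": "carry_out", "body": {
  "motion": [
    [0,0,0,0,0,0],
    [0,0,0,0,0,0],
    [0,0,0,0,0,0],
    [0,0,0,0,0,0],
    [0,0,0,0,0,0],
    [0,0,0,0,0,0],
    [0,0,-0.3,0,0,0],
    [0,0,-0.8,0,0,0]
  ],
  "hand": -1,
  "force": 40
}}

```text
time_s: 29.7
tool_pos: [0.6492, -0.0872, 0.2308]
tool_rot: [[-0.456, -0.89, -0.008], [-0.89, 0.456, 0.001], [0.003, 0.007, -1.0]]
wrist_force: [0.3, 0.3, 0.2]
finger_gap: 0.0238
gripper_force: 39.4
```

```bash
python3 -c "
from h import *
plan((.643,.2396,.275),180.75,16)"
```

```text
max 0.971 step mm 20.615340942432383 q6 -70.5 rv [ 0.3 -0.4 62.1]
[-0.36, 0.194, -0.055, 0.005, -0.006, 0.971],
[-0.346, 0.217, -0.055, 0.005, -0.006, 0.971],
[-0.33, 0.24, -0.055, 0.005, -0.006, 0.971],
[-0.313, 0.262, -0.055, 0.005, -0.006, 0.971],
[-0.295, 0.283, -0.055, 0.005, -0.006, 0.971],
[-0.275, 0.302, -0.055, 0.005, -0.006, 0.971],
[-0.254, 0.32, -0.055, 0.005, -0.006, 0.971],
[-0.232, 0.337, -0.055, 0.005, -0.006, 0.971],
[-0.209, 0.351, -0.055, 0.005, -0.006, 0.971],
[-0.184, 0.365, -0.055, 0.005, -0.006, 0.971],
[-0.159, 0.376, -0.055, 0.005, -0.006, 0.971],
[-0.133, 0.386, -0.055, 0.005, -0.006, 0.971],
[-0.107, 0.394, -0.055, 0.005, -0.006, 0.971],
[-0.08, 0.401, -0.055, 0.005, -0.006, 0.971],
[-0.053, 0.405, -0.055, 0.005, -0.006, 0.971],
[-0.025, 0.408, -0.055, 0.005, -0.006, 0.971],
```

>>> {"method": "carry_out", "body": {
  "motion": [
    [-0.35,0.2,-0.15,0,0,0.97],
    [-0.34,0.22,-0.15,0,0,0.97],
    [-0.325,0.24,-0.15,0,0,0.97],
    [-0.31,0.26,-0.15,0,0,0.97],
    [-0.29,0.28,-0.1,0,0,0.97],
    [-0.27,0.3,-0.1,0,0,0.97],
    [-0.25,0.32,0,0,0,0.97],
    [-0.23,0.335,0,0,0,0.97]
  ]
}}

```text
time_s: 30.7
tool_pos: [0.6459, 0.0749, 0.2733]
tool_rot: [[-0.851, -0.526, -0.001], [-0.526, 0.851, -0.0], [0.001, 0.0, -1.0]]
wrist_force: [-0.2, 0.5, -0.9]
finger_gap: 0.0241
gripper_force: 39.4
```

>>> {"method": "carry_out", "body": {
  "motion": [
    [-0.205,0.35,0,0,0,0.97],
    [-0.18,0.365,0,0,0,0.97],
    [-0.155,0.375,0,0,0,0.97],
    [-0.13,0.385,0,0,0,0.97],
    [-0.1,0.395,0,0,0,0.97],
    [-0.08,0.4,0,0,0,0.97],
    [-0.05,0.4,0,0,0,0.97],
    [-0.02,0.4,0,0,0,0.97]
  ]
}}

```text
time_s: 31.7
tool_pos: [0.6414, 0.237, 0.2731]
tool_rot: [[-1.0, -0.012, -0.001], [-0.012, 1.0, -0.0], [0.001, -0.0, -1.0]]
wrist_force: [0.2, -0.5, -0.2]
finger_gap: 0.0238
gripper_force: 39.4
```

```bash
python3 -c "
from h import *
print(monitor.get_obs()['tool_pos'])
plan((.643,.2396,.272),180.75,3)"
```

```text
[0.64138593 0.23700815 0.27312433]
max 0.017 step mm 1.084590426371461 q6 19.6 rv [-0.  -0.1 -0.1]
[-0.011, 0.017, 0.007, -0.002, -0.006, -0.007],
[-0.011, 0.017, 0.007, -0.002, -0.006, -0.007],
[-0.011, 0.017, 0.007, -0.002, -0.006, -0.007],
```

>>> {"method": "carry_out", "body": {
  "motion": [
    [-0.03,0.045,0,0,0,0],
    [0,0,0,0,0,0],
    [0,0,0,0,0,0],
    [0,0,0,0,0,0],
    [0,0,0,0,0,0],
    [0,0,0,0,0,0],
    [0,0,0,0,0,0],
    [0,0,0,0,0,0]
  ]
}}

```text
time_s: 32.7
tool_pos: [0.6432, 0.2387, 0.2732]
tool_rot: [[-1.0, -0.014, -0.0], [-0.014, 1.0, -0.0], [0.0, -0.0, -1.0]]
wrist_force: [1.0, 0.3, -0.8]
finger_gap: 0.0245
gripper_force: 39.4
```

```bash
python3 -c "
from h import *
held('hm',.085,.14)"
```

```text
tcp [0.6432, 0.2387, 0.2732] yaw -179.2 gap 0.0245
brass 3478 (array([610.9, 238.1]), array([27. , 28.9]), 0.2) 0.1166
brass 1698 (array([670.7, 239.3]), array([26.7, 36.7]), 6.0) 0.1204
fork 364 (array([589.4, 165.5]), array([ 9.2, 10.9]))
fork 228 (array([588.9, 193.2]), array([ 8.7, 10.7]))
fork 298 (array([601.6, 225.2]), array([ 9. , 11.4]))
fork 290 (array([601.4, 253.1]), array([ 8.4, 11.6]))
fork 5929 (array([643.9, 180. ]), array([29.7, 85.3]))
fork 425 (array([616.1, 105.6]), array([ 9.3, 11.2]))
fork 147 (array([615.7, 133.9]), array([ 9., 11.]))
fork 1648 (array([644.3, 119.8]), array([21.6, 33.1]))
fork 129 (array([671.8, 134.3]), array([ 8.8, 11.2]))
fork 358 (array([672.5, 106.5]), array([ 9.9, 11.5]))
fork 133 (array([695.6, 168.9]), array([ 6.7, 12.5]))
```

View pics/hm.png

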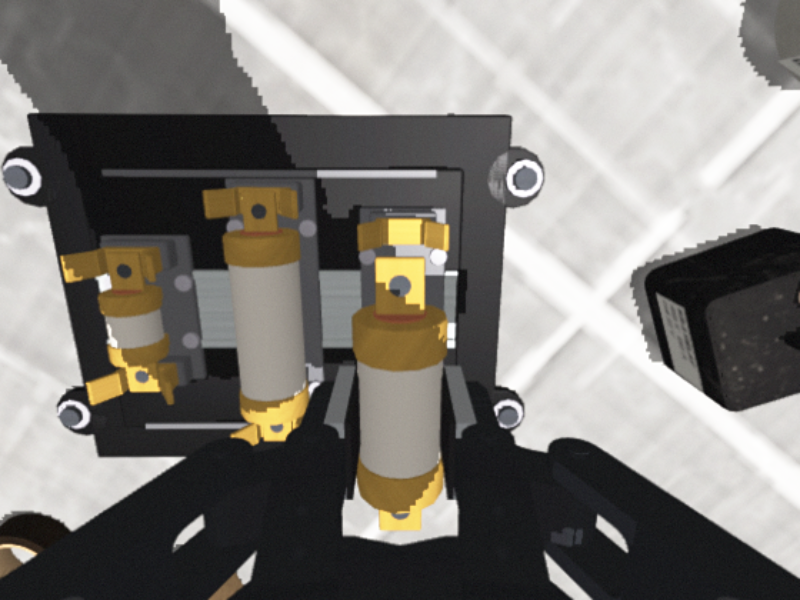

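The picture shows the middle link centred over its holder, at (400,380) with the far fork at (403,235). I lower it.

>>> {"method": "carry_out", "body": {
  "motion": [
    [0,0.012,0.3,0,0,0],
    [0,0,0.35,0,0,0],
    [0,0,0.3,0,0,0],
    [0,0,0.2,0,0,0],
    [0,0,0.15,0,0,0],
    [0,0,0.09,0,0,0],
    [0,0,0.04,0,0,0],
    [0,0,0.02,0,0,0]
  ]
}}

```text
time_s: 33.75
tool_pos: [0.6433, 0.2394, 0.2011]
tool_rot: [[-1.0, -0.014, 0.001], [-0.014, 1.0, 0.0], [-0.001, 0.0, -1.0]]
wrist_force: [0.5, -0.1, -0.5]
finger_gap: 0.0236
gripper_force: 39.4
```

>>> {"method": "carry_out", "body": {
  "motion": [
    [0,0,0.01,0,0,0],
    [0,0,0.015,0,0,0],
    [0,0,0,0,0,0],
    [0,0,0,0,0,0],
    [0,0,0,0,0,0],
    [0,0,0,0,0,0],
    [0,0,0,0,0,0],
    [0,0,0,0,0,0]
  ]
}}

```text
time_s: 34.75
tool_pos: [0.6432, 0.2393, 0.1995]
tool_rot: [[-1.0, -0.014, -0.0], [-0.014, 1.0, -0.0], [0.0, -0.0, -1.0]]
wrist_force: [0.1, -0.1, -1.4]
finger_gap: 0.0242
gripper_force: 39.4
```

>>> {"method": "carry_out", "body": {
  "motion": [
    [0,0,0.01,0,0,0],
    [0,0,0.01,0,0,0],
    [0,0,0,0,0,0],
    [0,0,0,0,0,0],
    [0,0,0,0,0,0],
    [0,0,0,0,0,0],
    [0,0,0,0,0,0],
    [0,0,0,0,0,0]
  ]
}}

```text
time_s: 35.75
tool_pos: [0.6432, 0.2393, 0.1991]
tool_rot: [[-1.0, -0.014, 0.0], [-0.014, 1.0, 0.0], [-0.0, 0.0, -1.0]]
wrist_force: [-3.1, -1.1, 5.4]
finger_gap: 0.0241
gripper_force: 39.8
```

>>> {"method": "carry_out", "body": {
  "motion": [
    [0,0,0,0,0,0],
    [0,0,0,0,0,0],
    [0,0,0,0,0,0],
    [0,0,-0.2,0,0,0],
    [0,0,-0.5,0,0,0],
    [0,0,-0.8,0,0,0],
    [0.1,0,-0.5,0,0,0],
    [0.2,0,0,0,0,0]
  ],
  "hand": -0.15
}}

```text
time_s: 36.75
tool_pos: [0.629, 0.2394, 0.3021]
tool_rot: [[-1.0, -0.014, 0.007], [-0.014, 1.0, 0.003], [-0.007, 0.002, -1.0]]
wrist_force: [-0.7, -0.0, -0.0]
finger_gap: 0.0361
gripper_force: 0.0
```

Run:
```python
from h import *
im,d,info=cap("wrist");P=cloud(d,info)
cv2.imwrite("pics/pm.png",cv2.resize(im[:,:,::-1],(800,600)))
q,m=near(P,(.643,.2396),.066,.024,.07);q=q[abs(q[:,1]-.2396)<.02]
t=q[(q[:,2]>.044)&(abs(q[:,0]-.643)<.03)];print("barrel",rectfit(t),np.percentile(t[:,2],[50,95]))
for a,b in((.597,.611),(.676,.69)):
    b_=q[(q[:,0]>a)&(q[:,0]<b)&(abs(q[:,1]-.2396)<.006)];print("blade z",len(b_),np.percentile(b_[:,2],[10,50,90]) if len(b_) else '')
plan((.4836,-.2911,.36),95.2,24)
```

```text
barrel (array([643. , 239.2]), array([22. , 58.5]), 1.5) [0.04705409 0.04887727]
blade z 350 [0.03529361 0.03642889 0.03731512]
blade z 206 [0.03572046 0.03663356 0.03731168]
max 0.892 step mm 23.0294200707988 q6 20.1 rv [ 0.1  0.  85.6]
[0.126, -0.44, -0.051, 0.001, 0.0, 0.892],
[0.098, -0.447, -0.051, 0.001, 0.0, 0.892],
[0.07, -0.452, -0.051, 0.001, 0.0, 0.892],
[0.042, -0.456, -0.051, 0.001, 0.0, 0.892],
[0.013, -0.458, -0.051, 0.001, 0.0, 0.892],
[-0.015, -0.458, -0.05, 0.001, 0.0, 0.892],
[-0.044, -0.456, -0.05, 0.001, 0.0, 0.892],
[-0.072, -0.452, -0.05, 0.001, 0.0, 0.892],
[-0.1, -0.447, -0.05, 0.001, 0.0, 0.892],
[-0.127, -0.44, -0.05, 0.001, 0.0, 0.892],
[-0.155, -0.431, -0.05, 0.001, 0.0, 0.892],
[-0.181, -0.421, -0.05, 0.001, 0.0, 0.892],
[-0.207, -0.408, -0.05, 0.001, 0.0, 0.892],
[-0.232, -0.395, -0.05, 0.001, 0.0, 0.892],
[-0.256, -0.38, -0.05, 0.001, 0.0, 0.892],
[-0.279, -0.363, -0.05, 0.001, 0.0, 0.892],
[-0.301, -0.345, -0.05, 0.001, 0.0, 0.892],
[-0.322, -0.325, -0.05, 0.001, 0.0, 0.892],
[-0.342, -0.305, -0.05, 0.001, 0.0, 0.892],
[-0.36, -0.283, -0.05, 0.001, 0.0, 0.892],
[-0.377, -0.26, -0.05, 0.001, 0.0, 0.892],
[-0.392, -0.236, -0.05, 0.001, 0.0, 0.892],
[-0.406, -0.211, -0.05, 0.001, 0.0, 0.892],
[-0.419, -0.186, -0.05, 0.001, 0.0, 0.892],
```

View pics/pm.png

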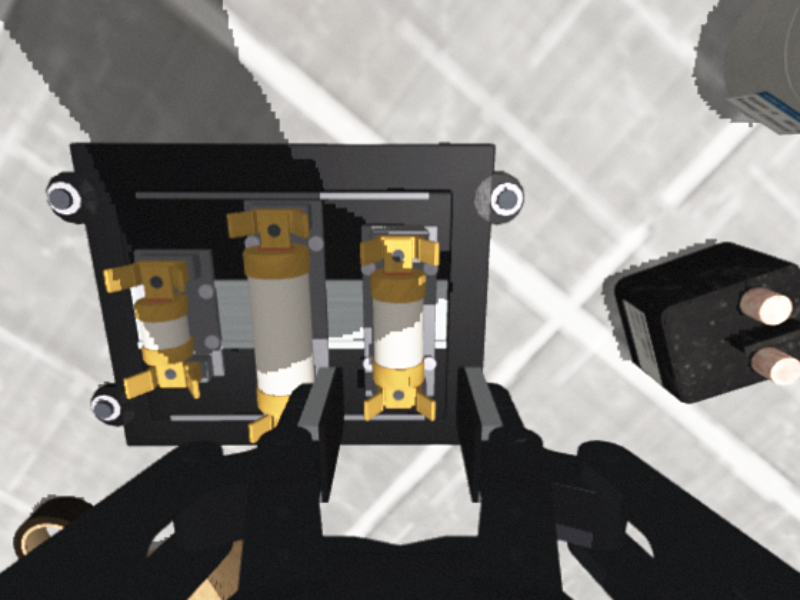

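All three links are home, the middle one at (398,330) with blades at 36 mm. Next I move to the cover.

>>> {"method": "carry_out", "body": {
  "motion": [
    [0.126,-0.44,-0.15,0,0,0.89],
    [0.098,-0.447,-0.15,0,0,0.89],
    [0.07,-0.452,-0.15,0,0,0.89],
    [0.042,-0.456,-0.15,0,0,0.89],
    [0.013,-0.458,-0.15,0,0,0.89],
    [-0.015,-0.458,-0.15,0,0,0.89],
    [-0.044,-0.456,-0.15,0,0,0.89],
    [-0.072,-0.452,-0.15,0,0,0.89]
  ],
  "hand": 0.2
}}

```text
time_s: 37.8
tool_pos: [0.58, 0.0608, 0.359]
tool_rot: [[-0.884, 0.468, 0.0], [0.468, 0.884, -0.0], [-0.0, 0.0, -1.0]]
wrist_force: [1.3, -0.6, -0.5]
finger_gap: 0.0518
gripper_force: 0.0
```

>>> {"method": "carry_out", "body": {
  "motion": [
    [-0.1,-0.447,0,0,0,0.89],
    [-0.127,-0.44,0,0,0,0.89],
    [-0.155,-0.431,0,0,0,0.89],
    [-0.181,-0.421,0,0,0,0.89],
    [-0.207,-0.408,0,0,0,0.89],
    [-0.232,-0.395,0,0,0,0.89],
    [-0.256,-0.38,0,0,0,0.89],
    [-0.279,-0.363,0,0,0,0.89]
  ]
}}

```text
time_s: 38.8
tool_pos: [0.5321, -0.1159, 0.3581]
tool_rot: [[-0.553, 0.833, -0.001], [0.833, 0.553, 0.0], [0.0, -0.0, -1.0]]
wrist_force: [0.0, 0.3, -0.3]
finger_gap: 0.0513
gripper_force: 0.0
```

>>> {"method": "carry_out", "body": {
  "motion": [
    [-0.301,-0.345,0,0,0,0.89],
    [-0.322,-0.325,0,0,0,0.89],
    [-0.342,-0.305,0,0,0,0.89],
    [-0.36,-0.283,0,0,0,0.89],
    [-0.377,-0.26,0,0,0,0.89],
    [-0.392,-0.236,0,0,0,0.89],
    [-0.406,-0.211,0,0,0,0.89],
    [-0.419,-0.186,0,0,0,0.89]
  ]
}}

```text
time_s: 39.8
tool_pos: [0.4845, -0.2927, 0.3581]
tool_rot: [[-0.089, 0.996, -0.001], [0.996, 0.089, 0.0], [0.0, -0.001, -1.0]]
wrist_force: [0.3, -0.4, 0.2]
finger_gap: 0.0512
gripper_force: 0.0
```

Run:
```python
from h import *
o=monitor.get_obs();print(o["tool_pos"],o["q"])
im,d,info=cap("wrist");P=cloud(d,info);c=(.4836,-.2911)
q,m=near(P,c,.15,.05,.072);print("roof",rectfit(q),np.median(q[:,2]))
q,m=near(P,c,.07,.08,.1);print("bar",rectfit(q),np.median(q[:,2]),len(q))
cv2.imwrite("pics/cv.png",cv2.resize(im[:,:,::-1],(800,600)))
b=rectfit(q);plan((b[0][0]/1000,b[0][1]/1000,.238),b[2],8)
```

```text
[ 0.48445563 -0.29265981  0.3580607 ] [-3.11361426e+01  2.25857747e+01  5.61282658e+00  7.30653413e+01
 -1.97873183e-04  5.37468479e+01]
roof (array([ 484.1, -291.7]), array([156.5, 198.5]), 94.9) 0.06295004801342013
bar (array([ 483.9, -290.5]), array([18.4, 83.7]), 95.4) 0.08859500940922432 2667
max 0.3 step mm 15.013887316361625 q6 53.8 rv [-0.1  0.1 -0.5]
[0.012, 0.002, 0.3, -0.002, 0.003, -0.016],
[0.011, 0.002, 0.3, -0.002, 0.003, -0.016],
[0.011, 0.001, 0.3, -0.002, 0.003, -0.016],
[0.011, 0.001, 0.3, -0.002, 0.003, -0.016],
[0.011, 0.001, 0.3, -0.002, 0.003, -0.016],
[0.011, 0.001, 0.3, -0.002, 0.003, -0.016],
[0.011, 0.001, 0.3, -0.002, 0.003, -0.016],
[0.011, 0.001, 0.3, -0.002, 0.003, -0.016],
```

View pics/cv.png

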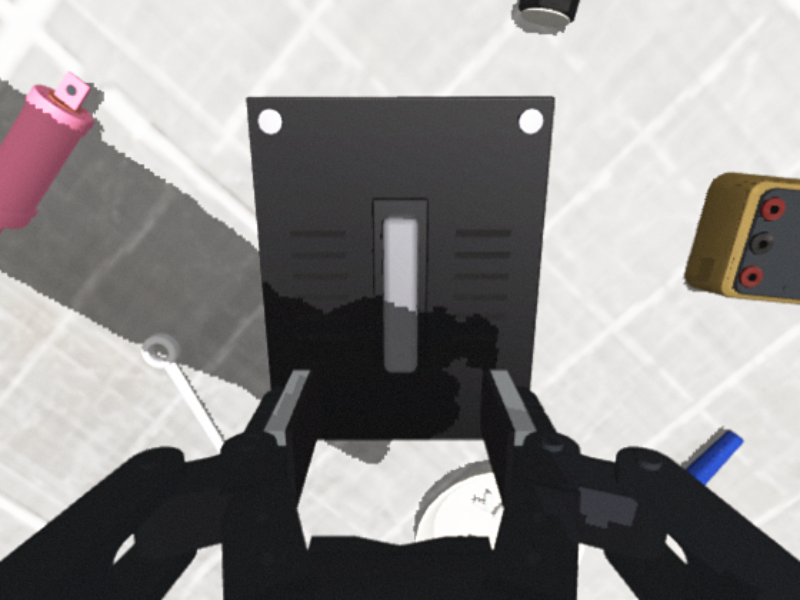

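The wrist view shows the cover's bar at (400,295), lined up between the fingers. I grip it.

>>> {"method": "carry_out", "body": {
  "motion": [
    [0.03,0.01,0.45,0,0,-0.07],
    [0,0,0.45,0,0,0],
    [0,0,0.45,0,0,0],
    [0,0,0.45,0,0,0],
    [0,0,0.3,0,0,0],
    [0,0,0.18,0,0,0],
    [0,0,0.1,0,0,0],
    [0,0,0,0,0,0]
  ]
}}

```text
time_s: 40.85
tool_pos: [0.4858, -0.29, 0.2396]
tool_rot: [[-0.098, 0.995, 0.0], [0.995, 0.098, -0.0], [-0.0, 0.0, -1.0]]
wrist_force: [0.1, -0.4, 0.1]
finger_gap: 0.0511
gripper_force: 0.0
```

>>> {"method": "carry_out", "body": {
  "motion": [
    [0,0,0,0,0,0],
    [0,0,0,0,0,0],
    [0,0,0,0,0,0],
    [0,0,0,0,0,0],
    [0,0,0,0,0,0],
    [0,0,0,0,0,0],
    [0,0,0,0,0,0],
    [0,0,0,0,0,0]
  ],
  "hand": -1,
  "force": 80
}}

```text
time_s: 41.85
tool_pos: [0.4858, -0.2902, 0.2404]
tool_rot: [[-0.098, 0.995, 0.001], [0.995, 0.098, -0.001], [-0.001, 0.001, -1.0]]
wrist_force: [-0.6, -0.2, 6.0]
finger_gap: 0.016
gripper_force: 80.5
```

>>> {"method": "carry_out", "body": {
  "motion": [
    [0,0,-0.1,0,0,0],
    [0,0,-0.3,0,0,0],
    [0,0,-0.5,0,0,0],
    [0,0,-0.5,0,0,0],
    [0,0,-0.5,0,0,0],
    [0,0,-0.2,0,0,0],
    [0,0,0,0,0,0],
    [0,0,0,0,0,0]
  ]
}}

```text
time_s: 42.85
tool_pos: [0.4853, -0.2897, 0.3433]
tool_rot: [[-0.098, 0.995, -0.002], [0.995, 0.098, 0.001], [0.001, -0.002, -1.0]]
wrist_force: [-0.4, -0.5, -2.7]
finger_gap: 0.0159
gripper_force: 79.6
```

Run:
```python
from h import *
o=monitor.get_obs();print(o["tool_pos"],o["wrist_force"],o["wrist_torque"])
im,d,info=cap("wrist");P=cloud(d,info);p=o["tool_pos"]
q,m=near(P,p,.15,.1,.16);h,e=np.histogram(q[:,2],np.arange(.1,.16,.004));print(h)
z=np.median(q[:,2]);q=q[abs(q[:,2]-z)<.006]
A=np.c_[q[:,:2]-p[:2],np.ones(len(q))];print("tilt deg",np.degrees(np.linalg.lstsq(A,q[:,2],rcond=None)[0][:2]),z,rectfit(q))
plan((.6438,.1796,.36),90.75,22)
```

```text
[ 0.48532235 -0.28973144  0.34325858] [-0.36506061 -0.53299519 -2.68117461] [ 0.07408467 -0.01755148 -0.03862568]
[0 0 0 0 0 0 0 0 0 0 0 0 0 0]
tilt deg [0. 0.] nan (array([0., 0.]), array([0., 0.]), 0.0)
max 0.424 step mm 22.53104964938012 q6 53.5 rv [-0.1 -0.1  4.9]
[0.411, 0.185, -0.015, -0.001, -0.001, 0.055],
[0.411, 0.184, -0.015, -0.001, -0.001, 0.055],
[0.412, 0.182, -0.015, -0.001, -0.001, 0.055],
[0.413, 0.18, -0.015, -0.001, -0.001, 0.055],
[0.413, 0.179, -0.015, -0.001, -0.001, 0.055],
[0.414, 0.177, -0.015, -0.001, -0.001, 0.055],
[0.415, 0.176, -0.015, -0.001, -0.001, 0.055],
[0.415, 0.174, -0.015, -0.001, -0.001, 0.055],
[0.416, 0.172, -0.015, -0.001, -0.001, 0.055],
[0.417, 0.171, -0.015, -0.001, -0.001, 0.055],
[0.417, 0.169, -0.015, -0.001, -0.001, 0.055],
[0.418, 0.168, -0.015, -0.001, -0.001, 0.055],
[0.419, 0.166, -0.015, -0.001, -0.001, 0.055],
[0.419, 0.164, -0.015, -0.001, -0.001, 0.055],
[0.42, 0.163, -0.015, -0.001, -0.001, 0.055],
[0.421, 0.161, -0.015, -0.001, -0.001, 0.055],
[0.421, 0.159, -0.015, -0.001, -0.001, 0.055],
[0.422, 0.158, -0.015, -0.001, -0.001, 0.055],
[0.422, 0.156, -0.015, -0.001, -0.001, 0.055],
[0.423, 0.155, -0.015, -0.001, -0.001, 0.055],
[0.424, 0.153, -0.015, -0.001, -0.001, 0.055],
[0.424, 0.151, -0.015, -0.001, -0.001, 0.055],
  return _methods._mean(a, axis=axis, dtype=dtype,
  ret = ret.dtype.type(ret / rcount)
```

>>> {"method": "carry_out", "body": {
  "motion": [
    [0.2,0.09,-0.05,0,0,0],
    [0.41,0.185,-0.05,0,0,0],
    [0.45,0.2,0,0,0,0.06],
    [0.45,0.2,0,0,0,0.06],
    [0.45,0.2,0,0,0,0.06],
    [0.45,0.195,0,0,0,0.06],
    [0.45,0.195,0,0,0,0.06],
    [0.45,0.19,0,0,0,0.06]
  ]
}}

```text
time_s: 43.9
tool_pos: [0.5435, -0.1171, 0.3491]
tool_rot: [[-0.074, 0.997, -0.001], [0.997, 0.074, 0.001], [0.001, -0.001, -1.0]]
wrist_force: [-0.4, 0.2, -3.0]
finger_gap: 0.0166
gripper_force: 79.5
```

>>> {"method": "carry_out", "body": {
  "motion": [
    [0.45,0.19,0,0,0,0.06],
    [0.45,0.19,0,0,0,0.06],
    [0.45,0.185,0,0,0,0.06],
    [0.45,0.185,0,0,0,0.06],
    [0.45,0.18,0,0,0,0.06],
    [0.45,0.18,0,0,0,0.06],
    [0.45,0.18,0,0,0,0.06],
    [0.45,0.18,0,0,0,0.06]
  ]
}}

```text
time_s: 44.9
tool_pos: [0.6061, 0.0669, 0.3489]
tool_rot: [[-0.04, 0.999, -0.001], [0.999, 0.04, 0.0], [0.0, -0.001, -1.0]]
wrist_force: [0.5, -1.0, -2.8]
finger_gap: 0.0165
gripper_force: 79.5
```

```bash
python3 -c "
from h import *
print(monitor.get_obs()['tool_pos'])
plan((.6438,.1809,.345),90.75,7)"
```

```text
[0.60608386 0.06693057 0.34894732]
max 0.324 step mm 17.1589921880683 q6 94.0 rv [-0.1 -0.   1.5]
[0.321, 0.121, 0.011, -0.002, -0.0, 0.055],
[0.322, 0.119, 0.011, -0.002, -0.0, 0.055],
[0.322, 0.118, 0.011, -0.002, -0.0, 0.055],
[0.322, 0.117, 0.011, -0.002, -0.0, 0.055],
[0.323, 0.116, 0.011, -0.002, -0.0, 0.055],
[0.323, 0.115, 0.011, -0.002, -0.0, 0.055],
[0.324, 0.113, 0.011, -0.002, -0.0, 0.055],
```

>>> {"method": "carry_out", "body": {
  "motion": [
    [0.44,0.16,0,0,0,0.06],
    [0.44,0.16,0,0,0,0.06],
    [0.44,0.16,0,0,0,0.06],
    [0.4,0.14,0,0,0,0.06],
    [0.3,0.11,0,0,0,0.06],
    [0.15,0.06,0,0,0,0.06],
    [0,0,0,0,0,0],
    [0,0,0,0,0,0]
  ]
}}

```text
time_s: 45.9
tool_pos: [0.6422, 0.1745, 0.3494]
tool_rot: [[-0.014, 1.0, -0.0], [1.0, 0.014, -0.0], [-0.0, -0.0, -1.0]]
wrist_force: [-0.5, 0.1, -1.9]
finger_gap: 0.0162
gripper_force: 79.4
```

Run:
```python
from h import *
o=monitor.get_obs();p=np.array(o["tool_pos"]);print(p)
im,d,info=cap("wrist");P=cloud(d,info)
q,m=near(P,p,.15,.158,.182);z=np.median(q[:,2]);q=q[abs(q[:,2]-z)<.005]
A=np.c_[q[:,:2]-p[:2],np.ones(len(q))];print("tilt",np.degrees(np.linalg.lstsq(A,q[:,2],rcond=None)[0][:2]),z,rectfit(q))
im,d,info=cap("top");P=cloud(d,info);q,m=near(P,p,.15,.155,.182);print("top roof",rectfit(q))
q,m=near(P,(.644,.18),.15,.002,.012);print("flange vis",np.round(q.min(0),3),np.round(q.max(0),3))
plan((.6438,.1809,.2464),90.75,8)
```

```text
[0.64215905 0.1744642  0.34943598]
tilt [ 0.04082221 -0.0962174 ] 0.1718867277883563 (array([641.5, 178.9]), array([156.5, 188. ]), 90.7)
top roof (array([641.5, 134.8]), array([126.1, 156.8]), 0.2)
flange vis [0.517 0.032 0.002] [0.742 0.221 0.012]
max 0.258 step mm 12.924255538649206 q6 104.4 rv [-0.  0.  0.]
[0.016, 0.004, 0.258, -0.0, 0.0, 0.001],
[0.016, 0.004, 0.258, -0.0, 0.0, 0.001],
[0.016, 0.004, 0.258, -0.0, 0.0, 0.001],
[0.016, 0.004, 0.258, -0.0, 0.0, 0.001],
[0.016, 0.004, 0.258, -0.0, 0.0, 0.001],
[0.016, 0.004, 0.258, -0.0, 0.0, 0.001],
[0.016, 0.004, 0.258, -0.0, 0.0, 0.001],
[0.016, 0.004, 0.258, -0.0, 0.0, 0.001],
```

>>> {"method": "carry_out", "body": {
  "motion": [
    [0.117,0.044,0,0,0,0],
    [0,0,0.35,0,0,0],
    [0,0,0.4,0,0,0],
    [0,0,0.35,0,0,0],
    [0,0,0.3,0,0,0],
    [0,0,0.2,0,0,0],
    [0,0,0,0,0,0],
    [0,0,0,0,0,0]
  ]
}}

```text
time_s: 47.0
tool_pos: [0.6447, 0.181, 0.2702]
tool_rot: [[-0.014, 1.0, 0.001], [1.0, 0.014, 0.0], [0.0, 0.001, -1.0]]
wrist_force: [0.2, 0.1, -3.3]
finger_gap: 0.016
gripper_force: 79.4
```

>>> {"method": "carry_out", "body": {
  "motion": [
    [0,0,0.15,0,0,0],
    [0,0,0.15,0,0,0],
    [0,0,0.1,0,0,0],
    [0,0,0.04,0,0,0],
    [0,0,0.02,0,0,0],
    [0,0,0,0,0,0],
    [0,0,0,0,0,0],
    [0,0,0,0,0,0]
  ]
}}

```text
time_s: 48.0
tool_pos: [0.6444, 0.181, 0.2467]
tool_rot: [[-0.015, 1.0, 0.0], [1.0, 0.015, 0.0], [0.0, 0.0, -1.0]]
wrist_force: [0.1, 0.5, -2.5]
finger_gap: 0.0165
gripper_force: 79.5
```

>>> {"method": "carry_out", "body": {
  "motion": [
    [0,0,0.015,0,0,0],
    [0,0,0.015,0,0,0],
    [0,0,0.01,0,0,0],
    [0,0,0,0,0,0],
    [0,0,0,0,0,0],
    [0,0,0,0,0,0],
    [0,0,0,0,0,0],
    [0,0,0,0,0,0]
  ]
}}

```text
time_s: 49.0
tool_pos: [0.6444, 0.181, 0.2455]
tool_rot: [[-0.015, 1.0, 0.001], [1.0, 0.015, 0.0], [0.0, 0.001, -1.0]]
wrist_force: [-2.3, -0.1, 5.1]
finger_gap: 0.0164
gripper_force: 80.5
```

Contact comes at the expected height. I release, retreat and check.

>>> {"method": "carry_out", "body": {
  "motion": [
    [0,0,0,0,0,0],
    [0,0,0,0,0,0],
    [0,0,0,0,0,0],
    [0,0,0,0,0,0],
    [0,0,-0.2,0,0,0],
    [0,0,-0.5,0,0,0],
    [0,0,-0.8,0,0,0],
    [0,0,-0.8,0,0,0]
  ],
  "hand": 0.3
}}

```text
time_s: 50.0
tool_pos: [0.6443, 0.1809, 0.3613]
tool_rot: [[-0.015, 1.0, 0.0], [1.0, 0.015, 0.0], [0.0, 0.0, -1.0]]
wrist_force: [-0.2, -0.8, -0.0]
finger_gap: 0.0554
gripper_force: 0.0
```

>>> {"method": "carry_out", "body": {
  "motion": [
    [-0.5,-0.7,-0.3,0,0,0],
    [-0.5,-0.9,0,0,0,0],
    [-0.5,-0.9,0,0,0,0],
    [-0.5,-0.9,0,0,0,0],
    [-0.5,-0.9,0,0,0,0],
    [-0.3,-0.5,0,0,0,0],
    [0,0,0,0,0,0],
    [0,0,0,0,0,0]
  ]
}}

```text
time_s: 51.0
tool_pos: [0.4072, 0.0377, 0.3754]
tool_rot: [[-0.015, 1.0, 0.003], [1.0, 0.015, 0.0], [0.0, 0.003, -1.0]]
wrist_force: [0.7, -0.4, 1.0]
finger_gap: 0.0553
gripper_force: 0.0
```

Run:
```python
from h import *
im,d,info=cap("scene");cv2.imwrite("pics/end_s.png",cv2.resize(im[:,:,::-1],(800,600)))
im,d,info=cap("top");P=cloud(d,info)
q,m=near(P,(.644,.18),.14,.055,.078);A=np.c_[q[:,:2]-[.644,.18],np.ones(len(q))];k=np.linalg.lstsq(A,q[:,2],rcond=None)[0];print("roof",rectfit(q),"tilt",np.degrees(k[:2]),"z",k[2],len(q))
for n,c in(("torch",(.558,-.083)),):
    q,m=near(P,c,.07,.008,.05);print(n,rectfit(q))
P0=np.load("topP.npy");
a,_=near(P0,(.745,-.248),.11,.02,.07);b,_=near(P,(.745,-.248),.11,.02,.07);print("meter",rectfit(a),rectfit(b))
```

```text
roof (array([643.4, 178.4]), array([157.3, 199.3]), 90.6) tilt [ 0.06393437 -0.09255687] z 0.06605561293305325 4751
torch (array([559.9, -80.9]), array([ 33.1, 119.7]), 82.5)
meter (array([ 753.5, -214.8]), array([149.2, 150.5]), 89.9) (array([ 754.4, -216. ]), array([147.6, 150.3]), 179.8)
```

View pics/end_s.png

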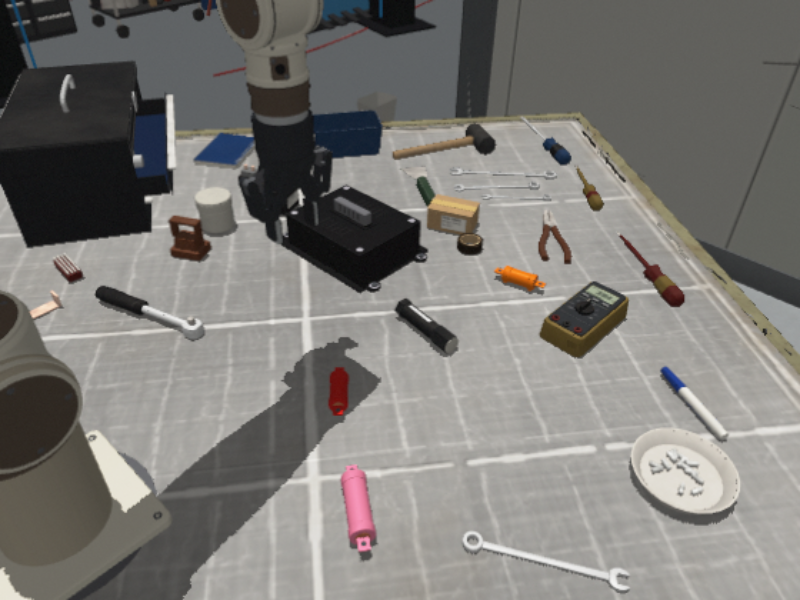

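The scene view shows the cover resting flat on the flange at (355,235). Its roof is at 66 mm (67 mm expected, against an initial reading of 61.5 mm for 62 mm), and it is level and aligned. The torch and meter have not moved, and the arm is clear.

```bash
python3 -c "
from h import *
print(r.sign_off())"
```

```text
the job is handed in; nothing more can be done
None
```

All three fuse links are in their own holders, the cover sits level on the base's flange, the torch and meter were left where they lay, and the job is handed in (about 51 s of the 109 s used).

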